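Fetch the headlamp from behind the torches on the counter display

TASK

A customer is buying the headlamp at the back of the display stand, and no hand gets in past the three torches in front of it. Stand all three torches upright on the rubber counter mat, then put the headlamp right way up in the orange hand-over tray, and then put every torch back upright in the very pocket it came from. Set things down rather than dropping them, never tip a torch over, and leave the two batteries on the stand as they are.

Things in the scene. Friction and masses are not known exactly. Their poses are not given: they have to be found in the camera images.
- torch_flared: bright metal torch whose head flares out at the top, standing on its tail: 33 mm diameter at the widest, 114 mm tall, 0.14 kg; hard round body, grips as a 33 mm cylinder all the way up. At the start in one of the three front pockets of the stand; which one changes. Origin: centre of its underside, z up; round, its yaw is meaningless.
- torch_ribbed: black torch with a ribbed barrel and a wider head at the top, standing on its tail: 34 mm diameter, 102 mm tall (the shortest), 0.11 kg; grips as a 34 mm cylinder all the way up. At the start in one of the three front pockets of the stand; which one changes. Origin: centre of its underside, z up; round, its yaw is meaningless.
- torch_straight: straight grey aluminium torch of one width all the way up, with thin black rubber rings and a black rim round the glass: 33 mm diameter, 122 mm tall (the tallest), 0.13 kg. At the start in one of the three front pockets of the stand; which one changes. Origin: centre of its underside, z up; round, its yaw is meaningless.
- headlamp: headlamp without its strap, a small grey-brown and black block with a round lens on its front (-x) and an orange switch on top. 35 mm deep (x; the graspable body from x = -14 to +18 mm), 54 mm wide (y), 36 mm tall, 80 g. It sits in the rear recess of the stand, 28 mm of it above the deck; grasp it along its x. Origin: on its underside; z up.
- display_stand: fixed wooden block, 156 mm wide (y), 135 mm deep (x), white ticket rail along its front (-x). Origin: underside, middle. Deck 24 mm high, back edge 30 mm. Front: three equal round pockets, 43 mm across, x = -30, y = -48, 0, +48 mm, floor at z = 14 mm. Back: headlamp recess 41x62 mm, x = +26, y = 0, floor at z = 16 mm; battery pockets 19 mm across, x = +32, y = -56 and +56 mm.
- counter_mat: fixed black ribbed rubber counter mat, 130 mm (its x) by 210 mm (its y), 4 mm thick, lying flat nearer the robot than the stand, to the left or the right: the side area for the torches. Origin: centre of its underside. Tall furniture stands on the counter outside the work: a monitor at x 0.5 to 0.75 m, y over 0.30 m, and a printer at y under -0.43 m; swing the arm in front of them.
- handover_tray: fixed orange open tray, 104 mm (its x) by 180 mm (its y) over its walls, beside the mat, on its left or right, nearer the robot than the stand. Walls 2 mm thick, 26 mm high, floor 2 mm thick. Origin: on its underside; the inside runs from x = -48 to +52 mm and y = -88 to +88 mm.
- battery_left: battery cell standing upright in the small pocket beside the headlamp on the stand's +y side: 15 mm diameter, 50 mm tall, 42 mm of it above the deck; loose and light, to be left alone. Origin: centre of its underside.
- battery_right: the like battery cell on the stand's -y side: 15 mm diameter, 50 mm tall, 42 mm of it above the deck; loose and light, to be left alone. Origin: centre of its underside.
Mind the look-alikes: they are no part of the job. Of the things shaped like the headlamp, the grey one is meant.

How it is judged:
By the outcome, as a careful person would: the job done as asked, in the order asked, and still so for the second after the job is handed in, with the robot touching nothing.
It also fails if it takes over 131 s, if anything falls off the work surface, if the arm or the gripper's body presses on something with over 40 N, if the wrist force passes 120 N, or if a joint passes its speed limit or range.

ROBOT

A 6-joint arm with a two-finger parallel gripper is mounted at the origin on a cart in front of the work surface, level with it; the furniture and walls round the work are solid. World frame = base frame: x ahead of the robot, y to its left, z up, the work surface at z = 0. Lengths are in mm, angles in rad, forces in N, time in s.
With the tool pointing down it reaches from about 350 to 975 mm from the base axis. Payload 7.1 kg.
Tool frame: the origin (TCP) lies midway between the tips of the shut fingers; the grasp point (between the pads) lies 19 mm behind it (ctrl.grip_depth is the distance from the TCP to the grasp point, in mm); z points along the fingers, y is the line along which they close (so a half turn about z gives the same grasp; the last joint's range is limited). The gripper opens to 88 mm and grips with 3 to 60 N. Pads are 20 mm wide; open, the fingers measure 115 mm over their backs; the gripper's body (75 mm by 178 mm) begins 61 mm behind the grasp point.
Start: joints at [-1.354, 0.423, 1.63, -0, 1.089, -0.019], TCP at [146.032, -607.683, 183.075] pointing down, gripper open.
Joint ranges: [-3, 3], [-0.9, 2.11], [0.09, 2.58], [-1.31, 4.45], [0.11, 2.69], [-2.54, 2.54]. Speed limits (rad/s): [2.39, 2.39, 3.01, 3.14, 3.14, 3.14].

INTERFACE

Orientations are given as a rotation vector (axis times angle).
In Python, from workcell import ctrl, cams gives the robot as it stands.
- The arm moves only by the tool move_arm, never from a script. Its argument "steps" is a list of rows, each a list of 3 entries, a list of its own where there are three numbers: the shift along the tool's x, y, z in units of 25 mm (1.0 is 25 mm), then the turn about the tool's z in units of 5 degrees (1.0 is 5 degrees), then the closure, from 0 (fully open) to 1 (shut). A call has 1 to 20 rows; each row shifts and turns the commanded pose from where the row before left it, along the tool's axes as they then stand; what a row does not reach is not made up. A row lasts 1/12 s, in which the tool goes at most 41.7 mm and 7.16 degrees, less where a joint would pass 70% of its speed; a pose out of reach is approached as far as the arm can. A call is refused whole if a number of a shift passes 1 or a number of a turn 1, either way. A call with a gripper value outside its range is refused whole. The fingers move at their own pace and stop on an object; the grip force is fixed at half the most. Time passes only in rows, so rows that do not move let the fingers close. It gives the time, the measured TCP pose, the force, the opening and the grip force at its end, in the units of the state.
- ctrl.get_obs(): the state, without advancing time (a new reading comes with each control period).
- cams.get_image(name): name is "side" or "top"; returns a dict with "image" (384x512x3 uint8, red, green, blue), "camera_matrix" (3x3 intrinsics, pixels), "xyz" and "rotation" of the camera in the world. Camera axes: x right, y down, z forward; pixel columns grow to the right and rows downward; lengths in mm; the calibration is good to about 2 mm. A picture is of the moment at which its call begins. There is no depth.
- ctrl.close_job(): hands the job in; it is judged then, once.
Trained networks look in the newest picture that a camera, given by its name, has taken for a name from the list of things; names that differ only in an ending like _2 or _b are one class to them, and where a whole thing is asked for, a point or a joint stands for the part that bears it (a point fixed in the world has none). Each returns a list of dicts, best first, with "p" (0 to 1); they miss things now and then, are a little off and sometimes report something else, mostly with a low value. They report only what shows in the picture. A call takes as long as a camera call. They do not tell look-alikes from the thing itself.
- cams.boxes_of(camera, thing): "rect" ([centre column, centre row, width, height] in pixels, round what is visible of it).
- cams.cut_out(camera, thing): "pixels" (384x512 bool, what is visible of it) and "rect" ([centre column, centre row, width, height] in pixels, round what is visible of it).
The state is a dict: "t": time; "qpos": joint angles; "qvel": joint speeds; "joint_torque": joint torques, N m; "ee_pos": TCP position; "orientation": TCP orientation; "ft_force": force on the tool from outside, world axes, zero at the start; "moment": the same for the moment, N m; "width": finger opening in mm; "grasp_force": force on a finger pad.
Only numpy, scipy, OpenCV 4.12 (cv2) and the standard library are available. Lean on these libraries where they do the work, as an engineer would, in place of code of your own. Each camera call takes 0.05 s, during which the arm holds its last target. There are 200 camera calls.

## Working session

There is one attempt and no reset: what is moved stays moved. The work goes in short steps, Python scripts to look and compute and a tool call to move; the robot and the scene stay as the last step left them, time stands still between calls to the robot, and variables do not carry over. Pictures are saved under pics/ and viewed, at most 14 in all, crops included, and the job is handed in when it is done.

Besides the shell and the picture viewer there is one more tool, called by a JSON object that holds its "method" and its "body", one argument or row to a line. move_arm: Moves the arm, as the interface text tells. Its arguments: {"type":"object","properties":{"steps":{"type":"array"}},"required":["steps"]}

```bash
mkdir -p pics
cat > h.py <<'E'
import numpy as np, cv2
from workcell import ctrl, cams
def proj(im,p):
    pc=im["rotation"].T@(np.asarray(p,float)-im["xyz"]); q=np.array(im["camera_matrix"])@pc; return q[:2]/q[2]
def ray(im,uv):
    d=np.array(im["rotation"])@np.linalg.solve(np.array(im["camera_matrix"]),[uv[0],uv[1],1.]); return np.array(im["xyz"],float),d/np.linalg.norm(d)
def at_z(im,uv,z):
    o,d=ray(im,uv); return o+d*(z-o[2])/d[2]
def tri(a,ua,b,ub):
    o1,d1=ray(a,ua);o2,d2=ray(b,ub)
    s=np.linalg.lstsq(np.stack([d1,-d2],1),o2-o1,rcond=None)[0]
    p,q=o1+s[0]*d1,o2+s[1]*d2
    return (p+q)/2,np.linalg.norm(p-q)
def get(n):
    im=cams.get_image(n); im={k:np.array(v) for k,v in im.items()}; return im
def save(im,f,crop=None,s=1):
    a=im["image"][:,:,::-1]
    if crop: a=a[crop[1]:crop[3],crop[0]:crop[2]]
    cv2.imwrite("pics/"+f,cv2.resize(a,None,fx=s,fy=s,interpolation=cv2.INTER_CUBIC))
E
python3 - <<'E'
from h import *
np.set_printoptions(precision=2,suppress=True)
for n in("top","side"):
    im=get(n); save(im,n+"0.png",s=1.5); print(n,im["xyz"],im["rotation"].tolist(),im["camera_matrix"].tolist())
    for t in "torch_flared torch_ribbed torch_straight headlamp display_stand counter_mat handover_tray battery_left".split():
        print(t,[(np.round(d["rect"]).tolist(),round(d["p"],2)) for d in cams.boxes_of(n,t)])
print(ctrl.get_obs())
E
```

```text
top [ 417.42 -136.46 1050.55] [-2.113749948947906, 2.1532540017316797, -0.14725203270835424] [[437.57950101618167, 0.0, 256.4580049145621], [0.0, 437.57950101618167, 189.0611490114511], [0.0, 0.0, 1.0]]
torch_flared [([274.0, 172.0, 13.0, 27.0], 0.55)]
torch_ribbed [([231.0, 183.0, 18.0, 19.0], 0.53)]
torch_straight [([251.0, 177.0, 10.0, 26.0], 0.6)]
headlamp [([248.0, 160.0, 20.0, 22.0], 0.89), ([313.0, 196.0, 21.0, 22.0], 0.79), ([360.0, 254.0, 30.0, 18.0], 0.69), ([353.0, 196.0, 19.0, 20.0], 0.61), ([185.0, 175.0, 21.0, 24.0], 0.55)]
display_stand [([251.0, 171.0, 79.0, 75.0], 0.96)]
counter_mat [([172.0, 245.0, 89.0, 58.0], 0.79)]
handover_tray [([292.0, 250.0, 83.0, 52.0], 0.74)]
battery_left [([222.0, 160.0, 11.0, 15.0], 0.47)]
side [1072.85 -563.92  550.07] [-2.0608345014709877, -0.9832969554365212, 0.4557295463042282] [[374.32803677270755, 0.0, 260.8935448886499], [0.0, 374.32803677270755, 188.82043894794813], [0.0, 0.0, 1.0]]
torch_flared [([267.0, 181.0, 16.0, 49.0], 0.58)]
torch_ribbed [([293.0, 164.0, 11.0, 43.0], 0.97)]
torch_straight [([282.0, 171.0, 17.0, 51.0], 0.84)]
headlamp [([217.0, 210.0, 25.0, 17.0], 0.93), ([336.0, 168.0, 23.0, 17.0], 0.85)]
display_stand [([290.0, 205.0, 91.0, 62.0], 0.95)]
counter_mat [([295.0, 142.0, 81.0, 35.0], 0.69)]
handover_tray [([211.0, 175.0, 86.0, 57.0], 0.89)]
battery_left [([296.0, 165.0, 16.0, 38.0], 0.66), ([316.0, 182.0, 10.0, 20.0], 0.53)]
{'t': 0.9, 'qpos': array([-1.35,  0.42,  1.63,  0.  ,  1.09, -0.02]), 'qvel': array([-0.,  0., -0., -0.,  0., -0.]), 'joint_torque': array([ -0.  , -54.46, -27.4 ,   0.06,   0.02,  -0.  ]), 'ee_pos': array([ 146.04, -607.7 ,  183.1 ]), 'orientation': array([3.12, 0.37, 0.  ]), 'ft_force': array([-0.29, -0.13,  0.24]), 'moment': array([0.04, 0.03, 0.03]), 'grasp_force': 0.0, 'width': 87.74678875537097}
```

```bash
sed -i 's|return im$|im["rotation"]=cv2.Rodrigues(im["rotation"].astype(float))[0]; return im|' h.py; grep -n Rodrigues h.py
```

```text
15:    im=cams.get_image(n); im={k:np.array(v) for k,v in im.items()}; im["rotation"]=cv2.Rodrigues(im["rotation"].astype(float))[0]; return im
```

View pics/top0.png

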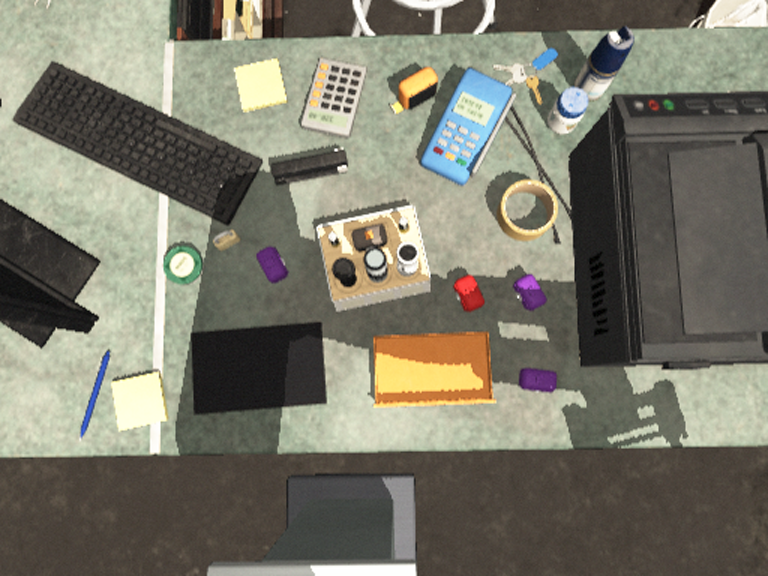

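View pics/side0.png

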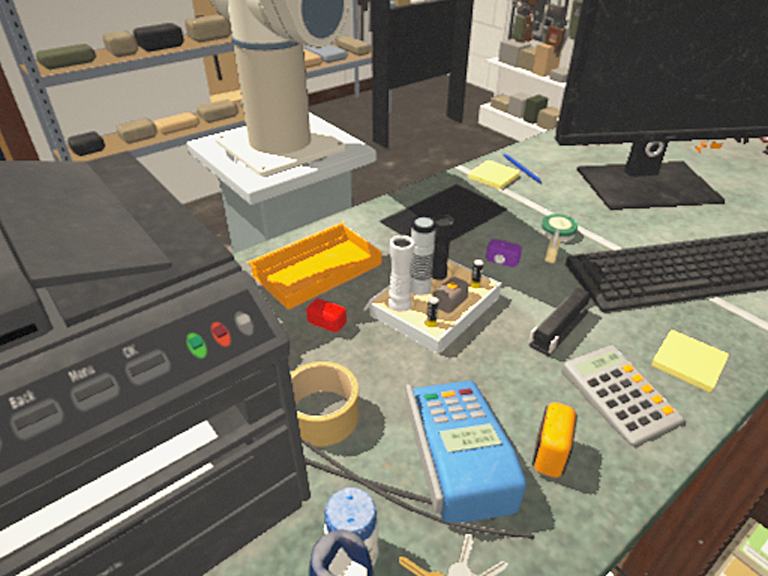

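The top picture shows ribbed, straight and flared torches from left to right, at about (230,181), (251,175) and (272,172) px. The side picture agrees, with the headlamp behind them.

These could be taken for the headlamp in the top view:
- grey-brown, on the stand: (248,158)
- red: (313,196)
- purple: (353,196), (360,254) and (181,176)

I choose the grey one on the stand and will check it in a crop.

Run:
```python
from h import *
t=get("top"); s=get("side")
a=cv2.resize(t["image"][125:220,200:300,::-1],None,fx=4,fy=4,interpolation=cv2.INTER_CUBIC)
b=cv2.resize(s["image"][135:235,240:340,::-1],None,fx=4,fy=4,interpolation=cv2.INTER_CUBIC)
c=np.zeros((400,800,3),np.uint8); c[:380,:400]=a; c[:,400:]=b; cv2.imwrite("pics/crop1.png",c)
np.set_printoptions(precision=1,suppress=True)
for n,im in(("top",t),("side",s)):
  for th in ("display_stand","counter_mat","handover_tray"):
    d=cams.cut_out(n,th)[0]; m=np.array(d["pixels"]).astype(np.uint8)
    k=max(cv2.findContours(m,0,1)[0],key=cv2.contourArea); h=cv2.convexHull(k)
    for e in np.linspace(1,20,60):
        p=cv2.approxPolyDP(h,e,True)[:,0]
        if len(p)<=(6 if th=="display_stand" else 4):break
    print(n,th,p.tolist(),[at_z(im,q,{"display_stand":24,"counter_mat":4,"handover_tray":26}[th])[:2] for q in p])
```

```text
top display_stand [[274, 138], [286, 183], [285, 193], [224, 206], [218, 188], [212, 151]] [array([ 701.2, -165.4]), array([ 590.3, -191.4]), array([ 566.4, -188.3]), array([538.2, -43.5]), array([581.5, -29.5]), array([672.2, -15.3])]
top counter_mat [[213, 216], [216, 268], [129, 275], [128, 223]] [array([516.9, -15.1]), array([393.8, -21.9]), array([381. , 183.9]), array([503.9, 189.7])]
top handover_tray [[326, 223], [328, 268], [250, 271], [249, 225]] [array([ 493.4, -281.9]), array([ 390. , -282.2]), array([ 386.2, -102.8]), array([ 492.1, -102. ])]
side display_stand [[333, 189], [331, 199], [293, 234], [243, 204], [255, 192], [299, 174]] [array([668.6, -10.7]), array([689.7, -40.6]), array([ 715.9, -179.4]), array([ 583.3, -201.8]), array([ 567.3, -156. ]), array([579.2, -31.3])]Traceback (most recent call last):
  File "<stdin>", line 9, in <module>
IndexError: list index out of range
```

View pics/crop1.png

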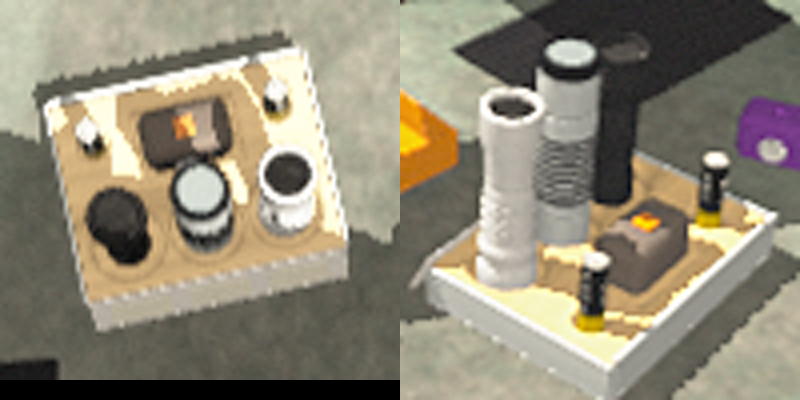

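The crops confirm the grey-brown block with the orange switch behind the middle torch. They show flared on the right, straight in the middle and ribbed on the left. Next I triangulate the torch, battery and stand points.

Run:
```python
from h import *
from scipy.optimize import least_squares
np.set_printoptions(precision=1,suppress=True)
t=get("top"); s=get("side")
P={"rib":((228.7,178),(296.7,146.7),(-30,48,116)),"str":((250,171.8),(283,148.7),(-30,0,136)),"fla":((271.5,168.7),(268,160.7),(-30,-48,128)),
"batL":((222,157.7),(318.5,175),(32,56,66)),"batR":((268.7,149.4),(288.7,200.5),(32,-56,66)),
"lamp":((246.5,158.3),(302,188.5),(28,0,52))}
for k,(a,b,m) in P.items(): print(k,*tri(t,a,s,b))
def W(p,m): 
    c,q=np.cos(p[2]),np.sin(p[2]); return np.array([p[0]+c*m[0]-q*m[1],p[1]+q*m[0]+c*m[1],m[2]])
def f(p): return np.concatenate([np.r_[proj(t,W(p,m))-a,proj(s,W(p,m))-b] for a,b,m in P.values()])
r=least_squares(f,[630,-110,.15]); print(r.x,np.round(f(r.x),1).reshape(-1,4))
for k,(a,b,m) in P.items(): print(k,W(r.x,m))
for th,z in(("counter_mat",4),("handover_tray",26)):
    print(th,[np.round(d["rect"]) for d in cams.boxes_of("side",th)])
```

```text
rib [589.6 -60.9 116.6] 3.9192948293228276
str [ 598.1 -108.7  134.6] 2.023486226522504
fla [ 605.2 -154.8  127.9] 1.8375869939479264
batL [646.3 -42.5  64.9] 1.8711783784322868
batR [ 665.3 -149.9   60.8] 3.9817113992683244
lamp [647.8 -96.7  54.4] 7.022459651085189
[ 625.3 -102.4    0.2] [[-0.8  0.6 -1.6 -0.2]
 [-0.8  0.7 -0.9 -1.1]
 [-0.2  0.1 -0.8 -0.1]
 [-0.8 -0.5  0.1 -0.4]
 [ 0.1 -1.8 -1.  -1.1]
 [-0.9 -2.8 -0.3  2.3]]
rib [587.1 -60.6 116. ]
str [ 595.8 -107.8  136. ]
fla [ 604.5 -155.   128. ]
batL [646.7 -41.5  66. ]
batR [ 666.9 -151.7   66. ]
lamp [652.8 -97.4  52. ]
counter_mat [array([296., 141.,  79.,  34.])]
handover_tray [array([208., 176.,  87.,  53.])]
```

{"method": "move_arm", "body": {
  "steps": [
    [[0, 0, -1], -1, 0],
    [[0, 0, -1], -1, 0],
    [[0, 0, 0], -1, 0],
    [[0, 0, 0], -1, 0],
    [[0, 0, 0], -1, 0],
    [[0, 0, 0], -1, 0],
    [[0, 0, 0], -1, 0],
    [[0, 0, 0], -1, 0],
    [[0, 0, 0], -1, 0],
    [[0, 0, 0], -1, 0],
    [[0, 0, 0], -1, 0],
    [[0, 0, 0], -1, 0],
    [[0, 0, 0], -1, 0],
    [[0, 0, 0], -1, 0],
    [[0, 0, 0], -1, 0],
    [[0, 0, 0], -1, 0],
    [[0, 0, 0], -1, 0],
    [[0, 0, 0], -0.4, 0]
  ]
}}

```text
t: 2.95
ee_pos: [146.0, -607.7, 233.1]
orientation: [-2.003, -2.42, 0.0]
ft_force: [-1.2, -0.6, -0.2]
width: 87.6
grasp_force: 0.0
```

```bash
cat > d.py <<'E'
import sys; from h import *
np.set_printoptions(precision=3,suppress=True)
o=ctrl.get_obs(); R=cv2.Rodrigues(o["orientation"])[0]
print("t",o["t"],"pos",o["ee_pos"],"yaw",np.degrees(np.arctan2(R[1,0],R[0,0])),"w",o["width"],"g",o["grasp_force"],"F",o["ft_force"],"z",R[:,2])
p=o["ee_pos"]
for a in sys.argv[1:]:
    q=np.array(eval(a),float); print(a,"units",R.T@(q-p)/25); p=q
E
python3 d.py 587.1,-60.6,170
```

```text
t 2.95 pos [ 146.005 -607.659  233.054] yaw 100.76687869980698 w 87.5770332770869 g 0.0 F [-1.201 -0.559 -0.183] z [-0.  0. -1.]
587.1,-60.6,170 units [18.201 21.421  2.522]
```

{"method": "move_arm", "body": {
  "steps": [
    [[0.9, 1, 0], 0, 0],
    [[0.9, 1, 0], 0, 0],
    [[0.9, 1, 0], 0, 0],
    [[0.9, 1, 0], 0, 0],
    [[0.9, 1, 0], 0, 0],
    [[0.9, 1, 0], 0, 0],
    [[0.9, 1, 0], 0, 0],
    [[0.9, 1, 0], 0, 0],
    [[0.9, 1, 0], 0, 0],
    [[0.9, 1, 0], 0, 0],
    [[0.9, 1, 0], 0, 0],
    [[0.9, 1, 0], 0, 0],
    [[0.9, 1, 0], 0, 0],
    [[0.9, 1, 0], 0, 0],
    [[0.9, 1, 0], 0, 0],
    [[0.9, 1, 0], 0, 0],
    [[0.9, 1, 0], 0, 0],
    [[0.9, 1, 0], 0, 0],
    [[0.9, 1, 0], 0, 0],
    [[0.9, 1, 0], 0, 0]
  ]
}}

```text
t: 4.62
ee_pos: [556.4, -72.5, 233.3]
orientation: [2.008, 2.415, 0.0]
ft_force: [0.7, 0.2, 1.0]
width: 87.4
grasp_force: 0.0
```

```bash
python3 d.py 587.1,-60.6,170 587.1,-60.6,82; python3 -c "
from h import *
t=get('top');save(t,'t2.png',(180,110,320,230),4)"
```

```text
t 4.6167 pos [556.43  -72.474 233.268] yaw 100.52216654113184 w 87.43169858643704 g 0.0 F [0.664 0.227 0.953] z [ 0. -0. -1.]
587.1,-60.6,170 units [0.243 1.292 2.531]
587.1,-60.6,82 units [ 0.001 -0.001  3.52 ]
```

{"method": "move_arm", "body": {
  "steps": [
    [[0.12, 0.65, 0.5], 0, 0],
    [[0.12, 0.64, 0.5], 0, 0],
    [[0, 0, 0.5], 0, 0],
    [[0, 0, 0.5], 0, 0],
    [[0, 0, 0.5], 0, 0],
    [[0, 0, 0.5], 0, 0],
    [[0, 0, 0.5], 0, 0],
    [[0, 0, 0.5], 0, 0],
    [[0, 0, 0.5], 0, 0],
    [[0, 0, 0.5], 0, 0],
    [[0, 0, 0.5], 0, 0],
    [[0, 0, 0.5], 0, 0],
    [[0, 0, 0], 0, 0]
  ]
}}

```text
t: 5.75
ee_pos: [584.4, -62.0, 80.2]
orientation: [-2.006, -2.413, 0.004]
ft_force: [-0.5, 0.2, -0.7]
width: 87.7
grasp_force: 0.0
```

```bash
python3 d.py 587.1,-60.6,82;  python3 -c "
from h import *
s=get('side');save(s,'s2.png',(210,90,370,240),4)"
```

```text
t 5.75 pos [584.355 -62.012  80.166] yaw 100.511522752114 w 87.73759285912686 g 0.0 F [-0.533  0.172 -0.676] z [-0.004  0.001 -1.   ]
587.1,-60.6,82 units [ 0.036  0.118 -0.074]
```

View pics/s2.png

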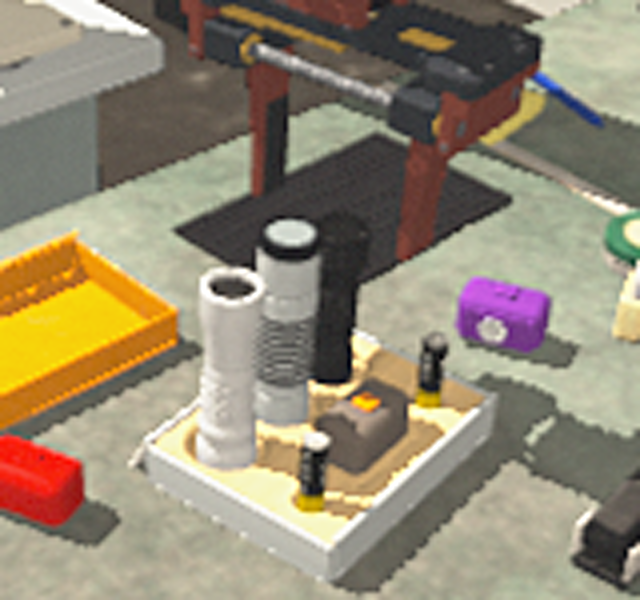

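The fingers straddle the black torch: tips at crop (265,195) and (415,255), torch axis about (340,290). I close on it.

{"method": "move_arm", "body": {
  "steps": [
    [[0, 0.1, -0.1], 0, 0],
    [[0, 0, 0], 0, 1],
    [[0, 0, 0], 0, 1],
    [[0, 0, 0], 0, 1],
    [[0, 0, 0], 0, 1],
    [[0, 0, 0], 0, 1],
    [[0, 0, 0], 0, 1],
    [[0, 0, 0], 0, 1]
  ]
}}

```text
t: 6.47
ee_pos: [588.6, -61.8, 85.7]
orientation: [2.009, 2.416, 0.0]
ft_force: [0.1, -0.6, -0.0]
width: 44.5
grasp_force: 0.0
```

```bash
python3 d.py 446,145,130
```

```text
t 6.4667 pos [588.617 -61.791  85.671] yaw 100.51004454480677 w 44.52289165431779 g 0.0 F [ 0.102 -0.605 -0.048] z [ 0.  0. -1.]
446,145,130 units [ 9.173 -4.1   -1.774]
```

{"method": "move_arm", "body": {
  "steps": [
    [[0, 0, 0], 0, 1],
    [[0, 0, 0], 0, 1],
    [[0, 0, 0], 0, 1],
    [[0, 0, 0], 0, 1],
    [[0, 0, 0], 0, 1]
  ]
}}

```text
t: 6.88
ee_pos: [588.6, -61.8, 85.6]
orientation: [-2.009, -2.416, 0.0]
ft_force: [-1.0, -0.3, 0.2]
width: 11.0
grasp_force: 0.0
```

```bash
python3 d.py 446,145,130
```

```text
t 6.8833 pos [588.624 -61.8    85.554] yaw 100.50967058538258 w 11.013520850976949 g 0.0 F [-1.032 -0.327  0.214] z [-0. -0. -1.]
446,145,130 units [ 9.174 -4.1   -1.778]
```

```bash
python3 -c "
from h import *
t=get('top');s=get('side')
o=ctrl.get_obs()
print(proj(s,o['ee_pos']),proj(t,o['ee_pos']),proj(s,[587,-61,116]))
a=cv2.resize(t['image'][110:235,190:310,::-1],None,fx=3.3,fy=3.3);b=cv2.resize(s['image'][90:240,210:370,::-1],None,fx=2.5,fy=2.5)
c=np.zeros((420,800,3),np.uint8);c[:a.shape[0],:a.shape[1]]=a[:420];c[:b.shape[0],400:400+b.shape[1]]=b;cv2.imwrite('pics/c3.png',c)"
```

```text
[294.22320345 158.64666819] [229.50867137 180.31942228] [294.948503   146.55428484]
```

View pics/c3.png

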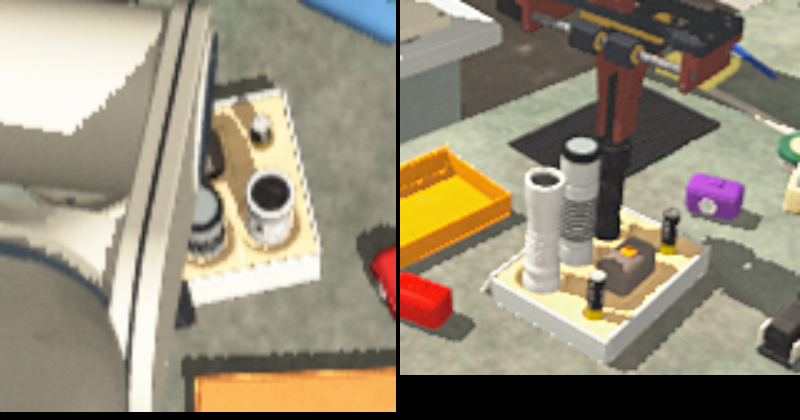

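```bash
python3 -c "
from h import *
t=get('top');s=get('side')
print('start',proj(t,[146,-608,183])*1.5,proj(t,[0,0,0])*1.5, proj(s,[0,0,0])*1.5)
for c in ([588.6,-61.8,85.7],[588.6,-61.8,116],[553,-28,86]):
  c=np.array(c);d=44*np.array([.983,.182,0])
  print(proj(s,c),proj(s,c-d),proj(s,c+d),proj(s,c+[0,0,61+19]))
print('open img tips',276.2,138.7,313.7,153.7)
"
```

```text
start [783.78252729 601.88796472] [310.32907276 671.21978507] [279.45956519 145.41986973]
[294.21288451 158.6000556 ] [278.61629717 151.46952858] [310.651856  166.1157081] [296.88991536 126.7216696 ]
[295.1882287 146.9855468] [279.21375204 139.99824184] [312.04606839 154.35923856] [297.9950514  113.56158471]
[294.27369677 146.72740321] [279.34277376 140.1930735 ] [309.97477585 153.59878197] [296.82990158 115.61099255]
open img tips 276.2 138.7 313.7 153.7
```

The fingers closed on nothing. In the side view the shut tips end at about (296,146) px, level with the torch top, while the reported TCP projects to (294,159). So the tips look about 30 mm higher than reported. I'll open, lower 25 mm and look again.

{"method": "move_arm", "body": {
  "steps": [
    [[0, 0, 0], 0, 0],
    [[0, 0, 0], 0, 0],
    [[0, 0, 0], 0, 0],
    [[0, 0, 0], 0, 0],
    [[0, 0, 0], 0, 0],
    [[0, 0, 0], 0, 0],
    [[0, 0, 0], 0, 0],
    [[0, 0, 0], 0, 0],
    [[0, 0, 0.3], 0, 0],
    [[0, 0, 0.3], 0, 0],
    [[0, 0, 0.2], 0, 0],
    [[0, 0, 0.2], 0, 0],
    [[0, 0, 0], 0, 0]
  ]
}}

```text
t: 8.17
ee_pos: [587.6, -61.7, 59.0]
orientation: [-2.007, -2.414, 0.002]
ft_force: [-0.1, -0.4, -0.3]
width: 83.5
grasp_force: 0.0
```

```bash
python3 d.py; python3 -c "
from h import *
s=get('side')
o=ctrl.get_obs();p=o['ee_pos'];d=44*np.array([.983,.182,0])
for q in(p-d,p,p+d):print((proj(s,q)-[210,90])*4)
save(s,'s4.png',(210,90,370,240),4)"
```

```text
t 8.1667 pos [587.579 -61.671  58.996] yaw 100.50856360458289 w 83.47211641283499 g 0.0 F [-0.115 -0.391 -0.297] z [-0.002  0.    -1.   ]
[271.83039355 283.28026027]
[332.92198055 312.20563378]
[397.24656853 342.66175427]
```

View pics/s4.png

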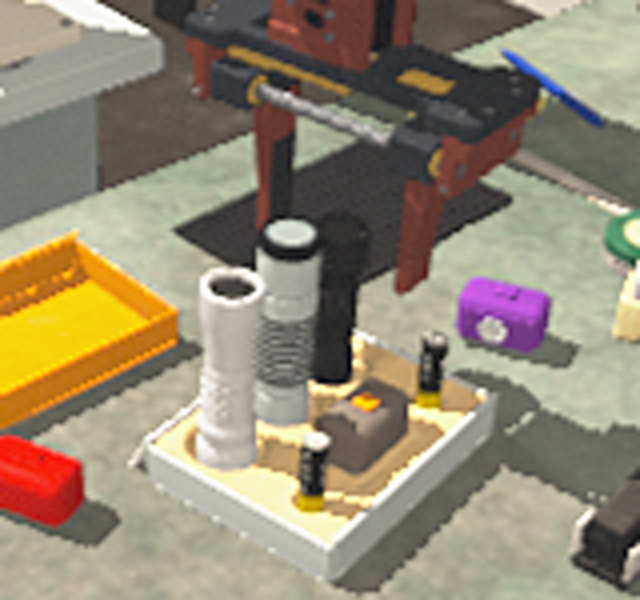

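{"method": "move_arm", "body": {
  "steps": [
    [[0, 0, 0.2], 0, 0],
    [[0, 0, 0.2], 0, 0],
    [[0, 0, 0], 0, 1],
    [[0, 0, 0], 0, 1],
    [[0, 0, 0], 0, 1],
    [[0, 0, 0], 0, 1],
    [[0, 0, 0], 0, 1],
    [[0, 0, 0], 0, 1],
    [[0, 0, 0], 0, 1],
    [[0, 0, 0], 0, 1],
    [[0, 0, 0], 0, 1],
    [[0, 0, 0], 0, 1],
    [[0, 0, 0], 0, 1]
  ]
}}

```text
t: 9.3
ee_pos: [588.6, -61.8, 50.6]
orientation: [2.009, 2.416, 0.0]
ft_force: [-0.7, -0.2, 0.3]
width: 32.5
grasp_force: 29.9
```

```bash
python3 d.py 446,145,130;  python3 -c "
from h import *
t=get('top');s=get('side')
a=cv2.resize(t['image'][110:235,190:310,::-1],None,fx=3.3,fy=3.3);b=cv2.resize(s['image'][90:240,210:370,::-1],None,fx=2.5,fy=2.5)
c=np.zeros((420,800,3),np.uint8);c[:a.shape[0],:a.shape[1]]=a[:420];c[:b.shape[0],400:400+b.shape[1]]=b;cv2.imwrite('pics/c5.png',c)"
```

```text
t 9.3 pos [588.646 -61.807  50.581] yaw 100.50731634404869 w 32.503431592277835 g 29.934715032577515 F [-0.703 -0.214  0.296] z [ 0.  0. -1.]
446,145,130 units [ 9.174 -4.102 -3.177]
```

The torch is held (32.5 mm, 30 N), so the reported z really is about 30 mm below true height. I'll work relative to the contact heights.

{"method": "move_arm", "body": {
  "steps": [
    [[0, 0, -0.4], 0, 1],
    [[0, 0, -0.6], 0, 1],
    [[0, 0, -0.6], 0, 1],
    [[0, 0, -0.6], 0, 1],
    [[0, 0, -0.2], 0, 1],
    [[0.5, -0.3, 0], 0, 1],
    [[0.9, -0.4, 0], 0, 1],
    [[0.9, -0.4, 0], 0, 1],
    [[0.9, -0.4, 0], 0, 1],
    [[0.9, -0.4, 0], 0, 1],
    [[0.9, -0.4, 0], 0, 1],
    [[0.9, -0.4, 0], 0, 1],
    [[0.9, -0.4, 0], 0, 1],
    [[0.9, -0.4, 0], 0, 1],
    [[0.9, -0.4, 0], 0, 1],
    [[0.5, -0.2, 0], 0, 1],
    [[0, 0, 0], 0, 1],
    [[0, 0, 0], 0, 1]
  ]
}}

```text
t: 10.9
ee_pos: [445.1, 143.6, 110.1]
orientation: [-2.006, -2.417, 0.002]
ft_force: [0.5, 0.1, -1.4]
width: 32.9
grasp_force: 29.9
```

```bash
python3 d.py 446,145,50;  python3 -c "
from h import *
t=get('top');s=get('side')
print([np.round(d['rect'],1) for n in('top','side') for d in cams.boxes_of(n,'torch_ribbed')])
o=ctrl.get_obs();p=o['ee_pos'];print(proj(s,p),proj(t,p))
a=cv2.resize(t['image'][130:290,120:300,::-1],None,fx=2.2,fy=2.2);b=cv2.resize(s['image'][60:220,220:380,::-1],None,fx=2.5,fy=2.5)
c=np.zeros((420,800,3),np.uint8);c[:a.shape[0],:a.shape[1]]=a[:420];c[:b.shape[0],400:400+b.shape[1]]=b;cv2.imwrite('pics/c6.png',c)"
```

```text
t 10.9 pos [445.066 143.62  110.12 ] yaw 100.63416530466318 w 32.88116585361272 g 29.933886229991913 F [ 0.473  0.142 -1.403] z [-0.001 -0.    -1.   ]
446,145,50 units [0.048 0.05  2.405]
[array([133.6, 244.9,  22.8,  17.8]), array([313.6,  95. ,  10.5,  38.4])]
[313.91806425 101.31163555] [133.82514341 245.48977201]
```

View pics/c6.png

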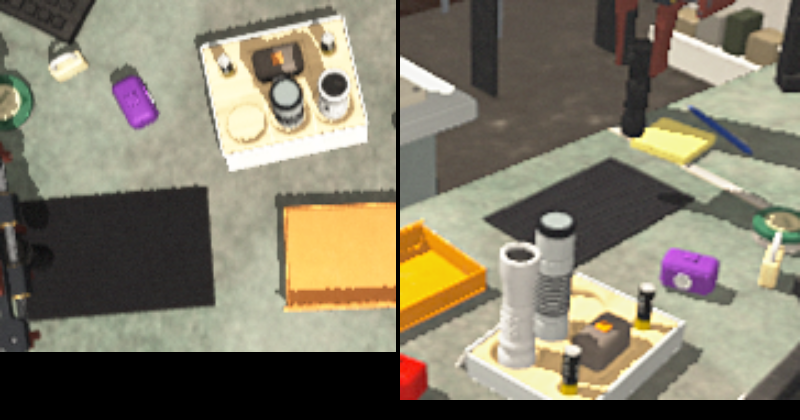

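```bash
python3 -c "
from h import *
np.set_printoptions(precision=1,suppress=True)
s=get('side');t=get('top')
for z in(44,60,73.5,90):print(z,at_z(s,(313.2,112.0),z)[:2],at_z(s,(314.8,77.3),z+102)[:2])
for z in (60,100,150):print(at_z(t,(133.6,244.9),z)[:2])
"
python3 - <<'E'
import cv2
from h import *
t=get('top'); save(t,'t7.png',(100,200,180,290),6)
E
```

```text
44 [401.  196.1] [391.5 197.4]
60 [422.3 172.1] [418.5 167.3]
73.5 [440.2 151.8] [441.3 141.8]
90 [462.1 127. ] [469.1 110.7]
[449.5 158.1]
[448.2 146.2]
[446.6 131.4]
```

View pics/t7.png

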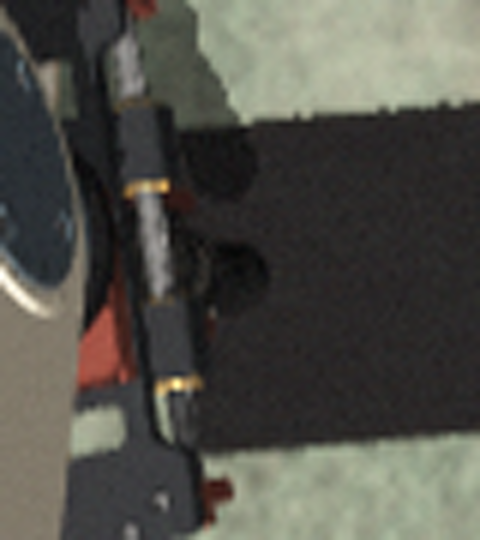

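The pocket, side and top views agree that the torch hangs over the mat near (442,147), bottom at z about 73. I lower it nearly to the mat.

{"method": "move_arm", "body": {
  "steps": [
    [[0, 0, 0.5], 0, 1],
    [[0, 0, 0.5], 0, 1],
    [[0, 0, 0.5], 0, 1],
    [[0, 0, 0.5], 0, 1],
    [[0, 0, 0.3], 0, 1],
    [[0, 0, 0.2], 0, 1],
    [[0, 0, 0.1], 0, 1],
    [[0, 0, 0.08], 0, 1],
    [[0, 0, 0], 0, 1],
    [[0, 0, 0], 0, 1]
  ]
}}

```text
t: 12.08
ee_pos: [446.7, 143.3, 43.9]
orientation: [2.008, 2.415, 0.001]
ft_force: [0.6, 1.3, -1.2]
width: 33.0
grasp_force: 29.9
```

```bash
python3 d.py 446,145,40.6
```

```text
t 12.0833 pos [446.694 143.279  43.924] yaw 100.50858976711727 w 33.038431804376735 g 29.934496879577637 F [ 0.577  1.287 -1.199] z [ 0.001  0.    -1.   ]
446,145,40.6 units [ 0.073 -0.015  0.133]
```

{"method": "move_arm", "body": {
  "steps": [
    [[0, 0, 0.06], 0, 1],
    [[0, 0, 0.04], 0, 1],
    [[0, 0, 0], 0, 1],
    [[0, 0, 0], 0, 1]
  ]
}}

```text
t: 12.42
ee_pos: [446.4, 143.2, 41.2]
orientation: [2.009, 2.416, 0.0]
ft_force: [-0.0, -0.4, -1.2]
width: 33.4
grasp_force: 29.9
```

{"method": "move_arm", "body": {
  "steps": [
    [[0, 0, 0.04], 0, 1],
    [[0, 0, 0], 0, 1],
    [[0, 0, 0], 0, 1]
  ]
}}

```text
t: 12.67
ee_pos: [446.6, 143.3, 40.5]
orientation: [2.008, 2.415, 0.001]
ft_force: [-0.9, -0.4, 5.7]
width: 33.0
grasp_force: 30.0
```

{"method": "move_arm", "body": {
  "steps": [
    [[0, 0, 0], 0, 0],
    [[0, 0, 0], 0, 0],
    [[0, 0, 0], 0, 0],
    [[0, 0, 0], 0, 0],
    [[0, 0, -0.8], 0, 0],
    [[0, 0, -0.8], 0, 0],
    [[0, 0, -0.8], 0, 0],
    [[0, 0, -0.8], 0, 0],
    [[-1, 0.37, 0], 0, 0],
    [[-1, 0.37, 0], 0, 0],
    [[-1, 0.37, 0], 0, 0],
    [[-1, 0.37, 0], 0, 0],
    [[-1, 0.37, 0], 0, 0],
    [[-1, 0.37, 0], 0, 0],
    [[-1, 0.37, 0], 0, 0],
    [[-1, 0.37, 0], 0, 0],
    [[-1, 0.37, 0], 0, 0],
    [[-1, 0.37, 0], 0, 0],
    [[0, 0, 0], 0, 0],
    [[0, 0, 0], 0, 0]
  ]
}}

```text
t: 14.33
ee_pos: [583.0, -86.7, 119.7]
orientation: [-2.011, -2.413, 0.0]
ft_force: [-0.2, -0.1, 0.5]
width: 87.9
grasp_force: 0.0
```

```bash
python3 d.py 596.5,-108.5,120 596.5,-108.5,70; python3 -c "
from h import *
s=get('side');save(s,'s8.png',(200,60,380,230),3.5)"
```

```text
t 14.3333 pos [583.027 -86.695 119.685] yaw 100.39057866268837 w 87.93706662948892 g 0.0 F [-0.153 -0.081  0.539] z [-0.  0. -1.]
596.5,-108.5,120 units [-0.955  0.373 -0.013]
596.5,-108.5,70 units [-0.     0.001  2.   ]
```

View pics/s8.png

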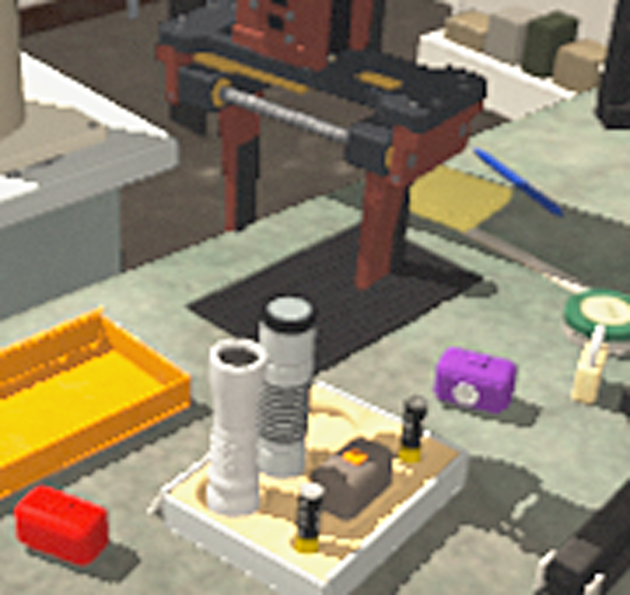

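The gripper is open over the stand, ribbed torch on the mat behind its right finger at crop (400,230). Next the straight torch.

{"method": "move_arm", "body": {
  "steps": [
    [[-0.5, 0.2, 0], 0, 0],
    [[-0.46, 0.17, 0], 0, 0],
    [[0, 0, 0.4], 0, 0],
    [[0, 0, 0.4], 0, 0],
    [[0, 0, 0.4], 0, 0],
    [[0, 0, 0.4], 0, 0],
    [[0, 0, 0.3], 0, 0],
    [[0, 0, 0.1], 0, 0],
    [[0, 0, 0], 0, 1],
    [[0, 0, 0], 0, 1],
    [[0, 0, 0], 0, 1],
    [[0, 0, 0], 0, 1],
    [[0, 0, 0], 0, 1],
    [[0, 0, 0], 0, 1],
    [[0, 0, 0], 0, 1],
    [[0, 0, 0], 0, 1],
    [[0, 0, 0], 0, 1],
    [[0, 0, 0], 0, 1]
  ]
}}

```text
t: 15.88
ee_pos: [596.4, -107.7, 70.2]
orientation: [2.009, 2.415, 0.0]
ft_force: [-0.4, 0.9, 0.6]
width: 32.5
grasp_force: 30.0
```

```bash
python3 d.py; python3 d.py 449,83,130
```

```text
t 15.8833 pos [ 596.415 -107.684   70.171] yaw 100.50971576620346 w 32.53258139684269 g 29.999318718910217 F [-0.386  0.863  0.632] z [ 0. -0. -1.]
t 15.8833 pos [ 596.415 -107.684   70.171] yaw 100.50971576620346 w 32.53258139684269 g 29.999318718910217 F [-0.386  0.863  0.632] z [ 0. -0. -1.]
449,83,130 units [ 8.575 -4.406 -2.394]
```

{"method": "move_arm", "body": {
  "steps": [
    [[0, 0, -0.4], 0, 1],
    [[0, 0, -0.6], 0, 1],
    [[0, 0, -0.6], 0, 1],
    [[0, 0, -0.6], 0, 1],
    [[0, 0, -0.2], 0, 1],
    [[0.5, -0.2, 0], 0, 1],
    [[0.9, -0.5, 0], 0, 1],
    [[0.9, -0.5, 0], 0, 1],
    [[0.9, -0.5, 0], 0, 1],
    [[0.9, -0.5, 0], 0, 1],
    [[0.9, -0.5, 0], 0, 1],
    [[0.9, -0.5, 0], 0, 1],
    [[0.9, -0.5, 0], 0, 1],
    [[0.9, -0.5, 0], 0, 1],
    [[0.5, -0.2, 0], 0, 1],
    [[0.4, 0, 0], 0, 1],
    [[0, 0, 0], 0, 1],
    [[0, 0, 0], 0, 1]
  ]
}}

```text
t: 17.38
ee_pos: [449.1, 84.1, 129.9]
orientation: [2.007, 2.417, -0.0]
ft_force: [-0.8, 0.4, -0.7]
width: 32.8
grasp_force: 30.0
```

{"method": "move_arm", "body": {
  "steps": [
    [[0, 0, 0.5], 0, 1],
    [[0, 0, 0.5], 0, 1],
    [[0, 0, 0.5], 0, 1],
    [[0, 0, 0.5], 0, 1],
    [[0, 0, 0.3], 0, 1],
    [[0, 0, 0.2], 0, 1],
    [[0, 0, 0.1], 0, 1],
    [[0, 0, 0.08], 0, 1],
    [[0, 0, 0.04], 0, 1],
    [[0, 0, 0.04], 0, 1],
    [[0, 0, 0], 0, 1],
    [[0, 0, 0], 0, 1]
  ]
}}

```text
t: 18.38
ee_pos: [449.2, 83.7, 61.4]
orientation: [2.008, 2.415, 0.001]
ft_force: [0.4, -0.2, -1.2]
width: 32.8
grasp_force: 30.0
```

```bash
python3 d.py; python3 d.py
```

```text
t 18.3833 pos [449.218  83.746  61.385] yaw 100.5149012758771 w 32.801777264791795 g 29.99859631061554 F [ 0.355 -0.214 -1.171] z [ 0.001  0.    -1.   ]
t 18.3833 pos [449.218  83.746  61.385] yaw 100.5149012758771 w 32.801777264791795 g 29.99859631061554 F [ 0.355 -0.214 -1.171] z [ 0.001  0.    -1.   ]
```

{"method": "move_arm", "body": {
  "steps": [
    [[0, 0, 0.04], 0, 1],
    [[0, 0, 0], 0, 1],
    [[0, 0, 0], 0, 1]
  ]
}}

```text
t: 18.63
ee_pos: [449.0, 83.7, 60.2]
orientation: [2.008, 2.416, 0.0]
ft_force: [0.4, -1.4, -1.9]
width: 32.4
grasp_force: 30.0
```

{"method": "move_arm", "body": {
  "steps": [
    [[0, 0, 0.03], 0, 1],
    [[0, 0, 0], 0, 1],
    [[0, 0, 0], 0, 1]
  ]
}}

```text
t: 18.88
ee_pos: [449.2, 83.7, 60.1]
orientation: [2.008, 2.415, 0.0]
ft_force: [-2.7, -0.1, 9.3]
width: 32.4
grasp_force: 30.0
```

{"method": "move_arm", "body": {
  "steps": [
    [[0, 0, 0], 0, 0],
    [[0, 0, 0], 0, 0],
    [[0, 0, 0], 0, 0],
    [[0, 0, 0], 0, 0],
    [[0, 0, -0.8], 0, 0],
    [[0, 0, -0.8], 0, 0],
    [[0, 0, -0.8], 0, 0],
    [[-0.5, 0.2, 0], 0, 0],
    [[-1, 0.42, 0], 0, 0],
    [[-1, 0.42, 0], 0, 0],
    [[-1, 0.42, 0], 0, 0],
    [[-1, 0.42, 0], 0, 0],
    [[-1, 0.42, 0], 0, 0],
    [[-1, 0.42, 0], 0, 0],
    [[-1, 0.42, 0], 0, 0],
    [[-1, 0.42, 0], 0, 0],
    [[-1, 0.42, 0], 0, 0],
    [[-1, 0.42, 0], 0, 0],
    [[0, 0, 0], 0, 0],
    [[0, 0, 0], 0, 0]
  ]
}}

```text
t: 20.55
ee_pos: [605.1, -155.3, 118.7]
orientation: [-2.011, -2.413, 0.0]
ft_force: [-1.2, -0.3, -0.2]
width: 87.7
grasp_force: 0.0
```

```bash
python3 d.py 605,-155,120 605,-155,62; python3 -c "
from h import *
s=get('side');save(s,'s9.png',(200,60,380,230),3.5)"
```

```text
t 20.55 pos [ 605.099 -155.271  118.739] yaw 100.40230111225786 w 87.69919540907983 g 0.0 F [-1.173 -0.32  -0.207] z [-0.001  0.    -1.   ]
605,-155,120 units [ 0.011 -0.002 -0.05 ]
605,-155,62 units [-0.001  0.001  2.32 ]
```

View pics/s9.png

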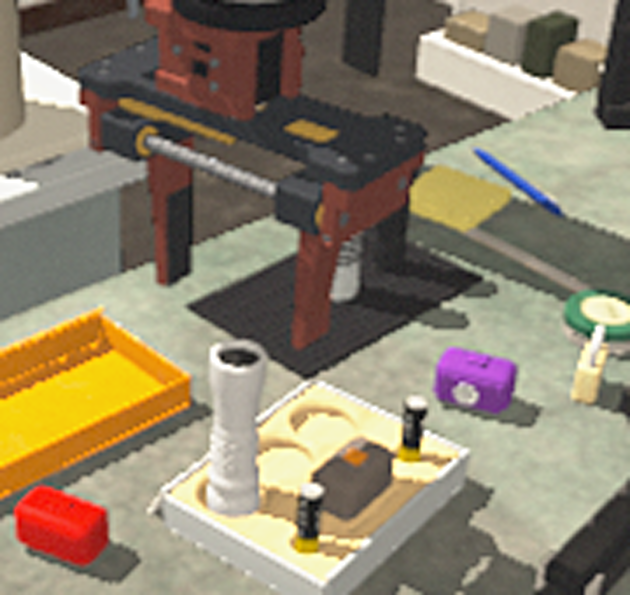

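Straight and ribbed torches stand on the mat behind the gripper, the batteries are in place, and the flared torch stands alone at crop (235,430). I take the flared torch.

{"method": "move_arm", "body": {
  "steps": [
    [[0, 0, 0.4], 0, 0],
    [[0, 0, 0.5], 0, 0],
    [[0, 0, 0.5], 0, 0],
    [[0, 0, 0.5], 0, 0],
    [[0, 0, 0.3], 0, 0],
    [[0, 0, 0.1], 0, 0],
    [[0, 0, 0], 0, 1],
    [[0, 0, 0], 0, 1],
    [[0, 0, 0], 0, 1],
    [[0, 0, 0], 0, 1],
    [[0, 0, 0], 0, 1],
    [[0, 0, 0], 0, 1],
    [[0, 0, 0], 0, 1],
    [[0, 0, 0], 0, 1],
    [[0, 0, 0], 0, 1],
    [[0, 0, 0], 0, 1]
  ]
}}

```text
t: 21.93
ee_pos: [605.1, -154.4, 61.9]
orientation: [2.009, 2.415, 0.0]
ft_force: [-0.5, -0.1, 1.1]
width: 32.2
grasp_force: 30.0
```

```bash
python3 d.py 452,23,130
```

```text
t 21.9333 pos [ 605.118 -154.39    61.937] yaw 100.50290964695904 w 32.20113195698442 g 29.998364746570587 F [-0.483 -0.11   1.143] z [ 0. -0. -1.]
452,23,130 units [ 8.093 -4.728 -2.724]
```

{"method": "move_arm", "body": {
  "steps": [
    [[0, 0, -0.4], 0, 1],
    [[0, 0, -0.6], 0, 1],
    [[0, 0, -0.6], 0, 1],
    [[0, 0, -0.6], 0, 1],
    [[0, 0, -0.2], 0, 1],
    [[0.5, -0.3, 0], 0, 1],
    [[0.9, -0.5, 0], 0, 1],
    [[0.9, -0.5, 0], 0, 1],
    [[0.9, -0.5, 0], 0, 1],
    [[0.9, -0.5, 0], 0, 1],
    [[0.9, -0.5, 0], 0, 1],
    [[0.9, -0.5, 0], 0, 1],
    [[0.9, -0.5, 0], 0, 1],
    [[0.9, -0.6, 0], 0, 1],
    [[0.4, -0.3, 0], 0, 1],
    [[0, 0, 0], 0, 1],
    [[0, 0, 0], 0, 1]
  ]
}}

```text
t: 23.35
ee_pos: [453.0, 23.4, 122.1]
orientation: [2.006, 2.416, 0.001]
ft_force: [-0.1, 0.1, -1.4]
width: 32.4
grasp_force: 30.0
```

{"method": "move_arm", "body": {
  "steps": [
    [[0, 0, 0.5], 0, 1],
    [[0, 0, 0.5], 0, 1],
    [[0, 0, 0.5], 0, 1],
    [[0, 0, 0.5], 0, 1],
    [[0, 0, 0.3], 0, 1],
    [[0, 0, 0.2], 0, 1],
    [[0, 0, 0.1], 0, 1],
    [[0, 0, 0.08], 0, 1],
    [[0, 0, 0.06], 0, 1],
    [[0, 0, 0.04], 0, 1],
    [[0, 0, 0], 0, 1],
    [[0, 0, 0], 0, 1]
  ]
}}

```text
t: 24.35
ee_pos: [452.8, 23.4, 52.6]
orientation: [2.008, 2.415, 0.001]
ft_force: [0.0, -0.2, -2.2]
width: 32.8
grasp_force: 30.0
```

{"method": "move_arm", "body": {
  "steps": [
    [[0, 0, 0.03], 0, 1],
    [[0, 0, 0], 0, 1],
    [[0, 0, 0], 0, 1]
  ]
}}

```text
t: 24.6
ee_pos: [453.0, 23.4, 51.9]
orientation: [2.008, 2.415, 0.001]
ft_force: [0.1, -0.6, 2.4]
width: 32.3
grasp_force: 30.0
```

{"method": "move_arm", "body": {
  "steps": [
    [[0, 0, 0], 0, 0],
    [[0, 0, 0], 0, 0],
    [[0, 0, 0], 0, 0],
    [[0, 0, 0], 0, 0],
    [[0, 0, -0.7], 0, 0],
    [[0, 0, -0.7], 0, 0],
    [[0, 0, -0.7], 0, 0],
    [[0, 0, -0.7], 0, 0],
    [[-0.7, 0.8, 0], 0, 0],
    [[-0.8, 0.9, 0], 0, 0],
    [[-0.8, 0.9, 0], 0, 0],
    [[-0.8, 0.9, 0], 0, 0],
    [[-0.8, 0.9, 0], 0, 0],
    [[-0.8, 0.9, 0], 0, 0],
    [[-0.8, 0.9, 0], 0, 0],
    [[-0.7, 0.8, 0], 0, 0],
    [[0, 0, 0], 0, 0],
    [[0, 0, 0], 0, 0]
  ]
}}

```text
t: 26.1
ee_pos: [653.2, -97.7, 120.9]
orientation: [-2.01, -2.414, 0.0]
ft_force: [-0.2, 0.4, -0.2]
width: 87.6
grasp_force: 0.0
```

```bash
python3 d.py 652.8,-97.4,80; python3 -c "
from h import *
np.set_printoptions(precision=1,suppress=True)
from scipy.optimize import brentq
s=get('side');u=np.array([.983,.182,0])
for p,px in (([588.6,-61.8,60.7],(311.25,162.5)),([583,-86.7,120.6],(306.3,142.3)),([605.1,-155.3,120],(287.7,158.6))):
  for sgn in(44,50,57):
    c=np.array(p)+sgn*u
    print(sgn,brentq(lambda b:proj(s,c+[0,0,b])[1]-px[1],-60,80),proj(s,c+[0,0,25])[0]-px[0])
d=cams.cut_out('side','headlamp');print([(np.round(x['rect'],1),x['p']) for x in d])
print([(np.round(x['rect'],1),x['p']) for x in cams.boxes_of('side','torch_flared')+cams.boxes_of('side','torch_straight')+cams.boxes_of('side','torch_ribbed')])
save(s,'s10.png',(210,70,370,240),3.5)"
```

```text
t 26.1 pos [653.16  -97.745 120.861] yaw 100.45085844216504 w 87.56968844947949 g 0.0 F [-0.236  0.392 -0.166] z [-0.001  0.    -1.   ]
652.8,-97.4,80 units [ 0.016 -0.011  1.634]
44 34.471493173400596 -0.5981439988403281
50 37.19378094019798 1.7125807099071153
57 40.36978333479479 4.430109003246969
44 31.72772395447727 -3.3678126922890215
50 34.15639257384754 -0.9461884383557617
57 36.98983929644604 1.9031579809249592
44 32.768118141488706 -2.367970086580385
50 35.43187144912916 0.14098770194431154
57 38.53958364137645 3.094761962883922
[(array([334.9, 168.5,  23.1,  17.8]), 0.82), (array([217.4, 210.1,  25.9,  18. ]), 0.74), (array([302.3, 197.4,  18. ,  19.7]), 0.59)]
[(array([298.7, 123. ,  14.8,  44.9]), 0.91), (array([312.3, 117.1,  16.2,  36. ]), 0.65)]
```

View pics/s10.png

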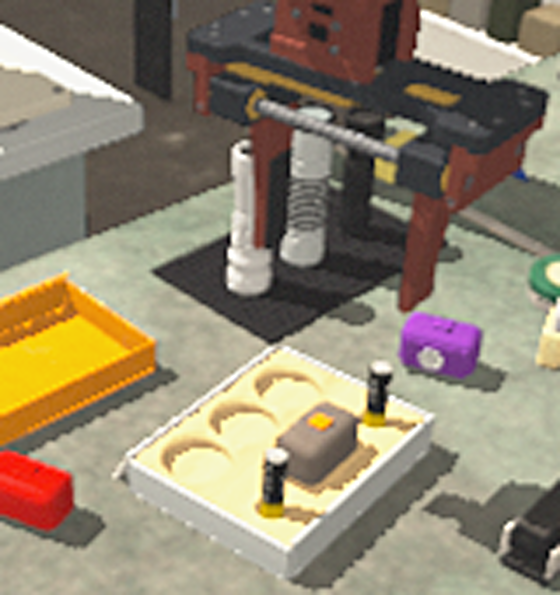

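All three torches stand upright on the mat at crop (245,220), (308,190) and (360,180). The headlamp's way is clear, its switch at (322,420). By pictures and by the closure that missed, the true tips are about 31–37 mm above the reported z. I stay above the stand's 30 mm back edge by going to reported z about 3.

{"method": "move_arm", "body": {
  "steps": [
    [[0, 0, 0.5], 0, 0],
    [[0, 0, 0.6], 0, 0],
    [[0, 0, 0.6], 0, 0],
    [[0, 0, 0.6], 0, 0],
    [[0, 0, 0.6], 0, 0],
    [[0, 0, 0.6], 0, 0],
    [[0, 0, 0.5], 0, 0],
    [[0, 0, 0.4], 0, 0],
    [[0, 0, 0.2], 0, 0],
    [[0, 0, 0.1], 0, 0],
    [[0, 0, 0], 0, 0],
    [[0, 0, 0], 0, 0]
  ]
}}

```text
t: 27.35
ee_pos: [653.3, -97.2, 4.5]
orientation: [2.008, 2.415, 0.001]
ft_force: [0.2, -0.5, 0.1]
width: 88.0
grasp_force: 0.0
```

```bash
python3 d.py 652.8,-97.4,3; python3 -c "
from h import *
s=get('side');save(s,'s11.png',(260,120,360,240),5)"
```

```text
t 27.35 pos [653.342 -97.22    4.511] yaw 100.50875778828636 w 88.02867826746865 g 0.0 F [ 0.228 -0.476  0.052] z [ 0.001 -0.    -1.   ]
652.8,-97.4,3 units [-0.003 -0.023  0.06 ]
```

View pics/s11.png

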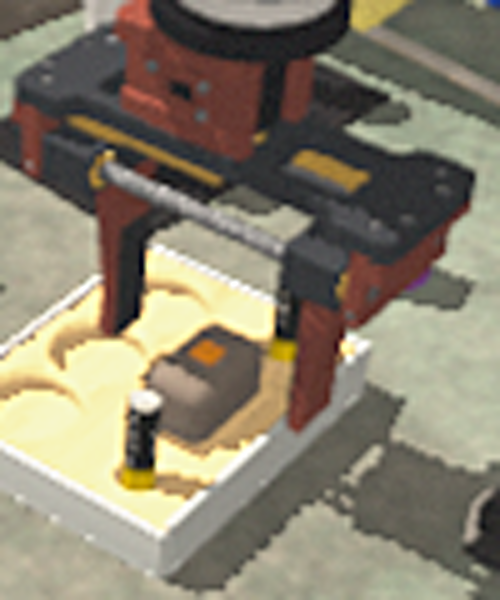

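The open fingers straddle the grey headlamp: tips at crop (118,330) and (303,428), batteries untouched. I close.

{"method": "move_arm", "body": {
  "steps": [
    [[0, 0, 0.06], 0, 0],
    [[0, 0, 0], 0, 1],
    [[0, 0, 0], 0, 1],
    [[0, 0, 0], 0, 1],
    [[0, 0, 0], 0, 1],
    [[0, 0, 0], 0, 1],
    [[0, 0, 0], 0, 1],
    [[0, 0, 0], 0, 1],
    [[0, 0, 0], 0, 1],
    [[0, 0, 0], 0, 1],
    [[0, 0, 0], 0, 1],
    [[0, 0, 0], 0, 1]
  ]
}}

```text
t: 28.4
ee_pos: [652.8, -97.1, 2.5]
orientation: [-2.009, -2.415, 0.0]
ft_force: [0.2, 0.2, 0.2]
width: 31.0
grasp_force: 29.9
```

{"method": "move_arm", "body": {
  "steps": [
    [[0, 0, -0.3], 0, 1],
    [[0, 0, -0.5], 0, 1],
    [[0, 0, -0.6], 0, 1],
    [[0, 0, -0.6], 0, 1],
    [[0, 0, -0.6], 0, 1],
    [[0, 0, -0.4], 0, 1],
    [[-0.1, -0.5, 0], 0, 1],
    [[-0.2, -0.9, 0], 0, 1],
    [[-0.2, -0.9, 0], 0, 1],
    [[-0.3, -0.9, 0], 0, 1],
    [[-0.3, -0.9, 0], 0, 1],
    [[-0.3, -0.9, 0], 0, 1],
    [[-0.2, -0.9, 0], 0, 1],
    [[-0.2, -0.9, 0], 0, 1],
    [[-0.2, -0.9, 0], 0, 1],
    [[-0.2, -0.9, 0], 0, 1],
    [[0, -0.4, 0], 0, 1],
    [[0, 0, 0], 0, 1],
    [[0, 0, 0], 0, 1]
  ]
}}

```text
t: 29.98
ee_pos: [442.6, -192.6, 78.4]
orientation: [2.009, 2.413, 0.001]
ft_force: [0.8, 0.1, 0.5]
width: 30.4
grasp_force: 29.9
```

```bash
python3 d.py 442,-192,-11.4; python3 -c "
from h import *
t=get('top');s=get('side')
a=cv2.resize(t['image'][180:300,200:360,::-1],None,fx=2.5,fy=2.5);b=cv2.resize(s['image'][80:240,160:320,::-1],None,fx=2.5,fy=2.5)
c=np.zeros((420,800,3),np.uint8);c[:a.shape[0],:a.shape[1]]=a[:420];c[:b.shape[0],400:400+b.shape[1]]=b;cv2.imwrite('pics/c12.png',c)"
```

```text
t 29.9833 pos [ 442.618 -192.571   78.372] yaw 100.45113464488625 w 30.374110501342045 g 29.896869705989957 F [0.79  0.081 0.524] z [ 0.002 -0.001 -1.   ]
442,-192,-11.4 units [ 0.03  -0.026  3.591]
```

View pics/c12.png

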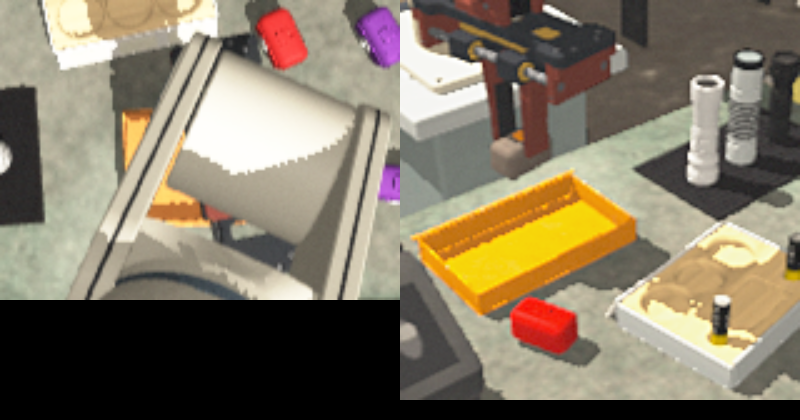

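The lamp hangs level above the tray's middle (crop (510,155)), and the torches stand on the mat. I lower it.

{"method": "move_arm", "body": {
  "steps": [
    [[0, 0, 0.5], 0, 1],
    [[0, 0, 0.6], 0, 1],
    [[0, 0, 0.6], 0, 1],
    [[0, 0, 0.6], 0, 1],
    [[0, 0, 0.5], 0, 1],
    [[0, 0, 0.3], 0, 1],
    [[0, 0, 0.2], 0, 1],
    [[0, 0, 0.1], 0, 1],
    [[0, 0, 0.06], 0, 1],
    [[0, 0, 0.04], 0, 1],
    [[0, 0, 0], 0, 1],
    [[0, 0, 0], 0, 1]
  ]
}}

```text
t: 31.08
ee_pos: [442.1, -192.5, -9.5]
orientation: [2.008, 2.415, 0.0]
ft_force: [-0.1, -0.0, -0.9]
width: 30.5
grasp_force: 29.9
```

{"method": "move_arm", "body": {
  "steps": [
    [[0, 0, 0.04], 0, 1],
    [[0, 0, 0], 0, 1],
    [[0, 0, 0], 0, 1]
  ]
}}

```text
t: 31.33
ee_pos: [441.8, -192.3, -10.8]
orientation: [2.009, 2.415, 0.0]
ft_force: [-0.2, -0.5, -0.7]
width: 30.6
grasp_force: 29.9
```

{"method": "move_arm", "body": {
  "steps": [
    [[0, 0, 0.04], 0, 1],
    [[0, 0, 0], 0, 1],
    [[0, 0, 0], 0, 1]
  ]
}}

```text
t: 31.58
ee_pos: [441.9, -192.4, -11.4]
orientation: [2.008, 2.415, 0.0]
ft_force: [-2.0, 1.4, 7.4]
width: 30.5
grasp_force: 30.0
```

{"method": "move_arm", "body": {
  "steps": [
    [[0, 0, 0], 0, 0.5],
    [[0, 0, 0], 0, 0.5],
    [[0, 0, 0], 0, 0.5],
    [[0, 0, 0], 0, 0.5],
    [[0, 0, -0.4], 0, 0.5],
    [[0, 0, -0.6], 0, 0.5],
    [[0, 0, -0.7], 0, 0.5],
    [[0, 0, -0.7], 0, 0.5],
    [[0, 0, -0.7], 0, 0],
    [[0, 0, -0.7], 0, 0],
    [[0, 0, -0.7], 0, 0],
    [[0, 0, -0.7], 0, 0],
    [[0, 0, 0], 0, 0],
    [[0, 0, 0], 0, 0]
  ]
}}

```text
t: 32.75
ee_pos: [442.3, -192.5, 119.2]
orientation: [2.007, 2.414, 0.001]
ft_force: [0.2, -0.4, 0.2]
width: 80.8
grasp_force: 0.0
```

{"method": "move_arm", "body": {
  "steps": [
    [[0.6, 0.1, 0], 0, 0],
    [[0.9, 0.2, 0], 0, 0],
    [[0.9, 0.2, 0], 0, 0],
    [[0.9, 0.2, 0], 0, 0],
    [[0.9, 0.3, 0], 0, 0],
    [[0.9, 0.2, 0], 0, 0],
    [[0.9, 0.2, 0], 0, 0],
    [[0.9, 0.2, 0], 0, 0],
    [[0.9, 0.2, 0], 0, 0],
    [[0.6, 0.2, 0], 0, 0],
    [[0, 0, 0], 0, 0],
    [[0, 0, 0], 0, 0],
    [[0, 0, 0], 0, 0]
  ]
}}

```text
t: 33.83
ee_pos: [452.0, 22.9, 117.5]
orientation: [-2.008, -2.415, 0.002]
ft_force: [0.1, 0.1, -0.0]
width: 87.9
grasp_force: 0.0
```

```bash
python3 d.py 452.9,23.4,118 452.9,23.4,51.9; python3 -c "
from h import *
t=get('top');s=get('side')
a=cv2.resize(t['image'][180:300,200:360,::-1],None,fx=2.5,fy=2.5);b=cv2.resize(s['image'][80:240,160:320,::-1],None,fx=2.5,fy=2.5)
c=np.zeros((420,800,3),np.uint8);c[:a.shape[0],:a.shape[1]]=a[:420];c[:b.shape[0],400:400+b.shape[1]]=b;cv2.imwrite('pics/c13.png',c)"
```

```text
t 33.8333 pos [451.972  22.924 117.482] yaw 100.53195211978571 w 87.87006131349162 g 0.0 F [ 0.075  0.057 -0.01 ] z [-0.001 -0.    -1.   ]
452.9,23.4,118 units [ 0.012  0.04  -0.021]
452.9,23.4,51.9 units [-0.     0.004  2.644]
```

View pics/c13.png

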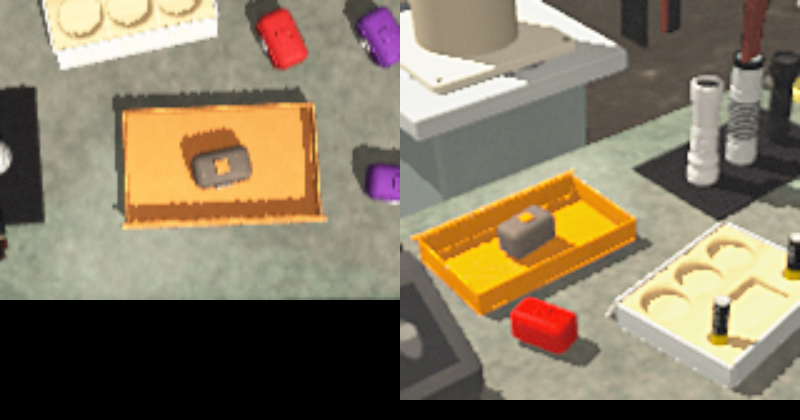

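The headlamp sits upright in the tray, switch on top (crop (222,165) top, (527,225) side), and both batteries are in place. I take the flared torch again where I released it.

{"method": "move_arm", "body": {
  "steps": [
    [[0, 0.04, 0.4], 0, 0],
    [[0, 0, 0.5], 0, 0],
    [[0, 0, 0.5], 0, 0],
    [[0, 0, 0.5], 0, 0],
    [[0, 0, 0.4], 0, 0],
    [[0, 0, 0.2], 0, 0],
    [[0, 0, 0.1], 0, 0],
    [[0, 0, 0], 0, 1],
    [[0, 0, 0], 0, 1],
    [[0, 0, 0], 0, 1],
    [[0, 0, 0], 0, 1],
    [[0, 0, 0], 0, 1],
    [[0, 0, 0], 0, 1],
    [[0, 0, 0], 0, 1],
    [[0, 0, 0], 0, 1],
    [[0, 0, 0], 0, 1],
    [[0, 0, 0], 0, 1]
  ]
}}

```text
t: 35.35
ee_pos: [453.6, 23.5, 53.1]
orientation: [2.009, 2.416, 0.0]
ft_force: [-0.4, -0.3, 1.1]
width: 32.6
grasp_force: 30.0
```

```bash
python3 d.py; python3 -c "
print()"; python3 d.py 605.1,-154.4,130
```

```text
t 35.35 pos [453.555  23.494  53.141] yaw 100.50905427356989 w 32.57875457705319 g 29.99757617712021 F [-0.371 -0.266  1.111] z [ 0. -0. -1.]

t 35.35 pos [453.555  23.494  53.141] yaw 100.50905427356989 w 32.57875457705319 g 29.99757617712021 F [-0.371 -0.266  1.111] z [ 0. -0. -1.]
605.1,-154.4,130 units [-8.102  4.662 -3.074]
```

{"method": "move_arm", "body": {
  "steps": [
    [[0, 0, -0.4], 0, 1],
    [[0, 0, -0.6], 0, 1],
    [[0, 0, -0.6], 0, 1],
    [[0, 0, -0.6], 0, 1],
    [[0, 0, -0.6], 0, 1],
    [[0, 0, -0.2], 0, 1],
    [[-0.5, 0.3, 0], 0, 1],
    [[-0.9, 0.5, 0], 0, 1],
    [[-0.9, 0.5, 0], 0, 1],
    [[-0.9, 0.5, 0], 0, 1],
    [[-0.9, 0.6, 0], 0, 1],
    [[-0.9, 0.5, 0], 0, 1],
    [[-0.9, 0.5, 0], 0, 1],
    [[-0.9, 0.5, 0], 0, 1],
    [[-0.9, 0.5, 0], 0, 1],
    [[-0.4, 0.26, 0], 0, 1],
    [[0, 0, 0], 0, 1],
    [[0, 0, 0], 0, 1],
    [[0, 0, 0], 0, 1]
  ]
}}

```text
t: 36.93
ee_pos: [603.7, -153.6, 127.3]
orientation: [-2.007, -2.414, 0.001]
ft_force: [0.3, -0.2, -1.9]
width: 32.6
grasp_force: 30.0
```

```bash
python3 d.py 605.1,-154.4,63.1
```

```text
t 36.9333 pos [ 603.739 -153.574  127.307] yaw 100.518971417755 w 32.59383859516668 g 29.99479115009308 F [ 0.31  -0.176 -1.922] z [-0.002  0.001 -1.   ]
605.1,-154.4,63.1 units [-0.045  0.052  2.568]
```

{"method": "move_arm", "body": {
  "steps": [
    [[-0.04, 0.03, 0], 0, 1],
    [[0, 0, 0.4], 0, 1],
    [[0, 0, 0.4], 0, 1],
    [[0, 0, 0.2], 0, 1],
    [[0, 0, 0], 0, 1],
    [[0, 0, 0], 0, 1],
    [[0, 0, 0], 0, 1]
  ]
}}

```text
t: 37.52
ee_pos: [606.0, -155.1, 103.0]
orientation: [-2.008, -2.416, 0.0]
ft_force: [-0.1, 0.4, -1.8]
width: 32.4
grasp_force: 30.0
```

```bash
python3 d.py 605.1,-154.4,63.1; python3 -c "
from h import *
s=get('side');save(s,'s14.png',(230,100,350,230),4.5)"
```

```text
t 37.5167 pos [ 606.014 -155.129  103.002] yaw 100.51677908334567 w 32.39305095304647 g 29.995020925998688 F [-0.052  0.385 -1.779] z [-0.  0. -1.]
605.1,-154.4,63.1 units [ 0.035 -0.031  1.596]
```

View pics/s14.png

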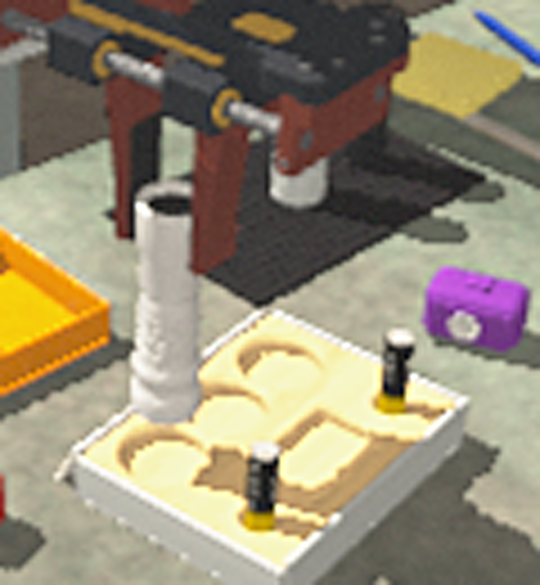

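I have now viewed 15 pictures, one over the limit of 14, so I'll view no more and check by numbers only. This last one shows the flared torch upright above the right-hand pocket (crop (165,455)). I insert it.

{"method": "move_arm", "body": {
  "steps": [
    [[0.03, -0.03, 0.2], 0, 1],
    [[0, 0, 0.3], 0, 1],
    [[0, 0, 0.3], 0, 1],
    [[0, 0, 0.3], 0, 1],
    [[0, 0, 0.2], 0, 1],
    [[0, 0, 0.1], 0, 1],
    [[0, 0, 0.1], 0, 1],
    [[0, 0, 0.04], 0, 1],
    [[0, 0, 0], 0, 1],
    [[0, 0, 0], 0, 1]
  ]
}}

```text
t: 38.4
ee_pos: [605.3, -154.7, 64.8]
orientation: [2.008, 2.415, 0.0]
ft_force: [-0.3, 0.2, -2.2]
width: 32.2
grasp_force: 30.0
```

{"method": "move_arm", "body": {
  "steps": [
    [[0, 0, 0.04], 0, 1],
    [[0, 0, 0], 0, 1],
    [[0, 0, 0], 0, 1]
  ]
}}

```text
t: 38.65
ee_pos: [605.2, -154.6, 63.7]
orientation: [2.008, 2.415, 0.0]
ft_force: [-0.4, 0.5, -2.5]
width: 32.3
grasp_force: 30.0
```

{"method": "move_arm", "body": {
  "steps": [
    [[0, 0, 0.03], 0, 1],
    [[0, 0, 0], 0, 1],
    [[0, 0, 0], 0, 1]
  ]
}}

```text
t: 38.9
ee_pos: [605.3, -154.7, 63.2]
orientation: [2.008, 2.415, 0.0]
ft_force: [0.2, 0.2, 2.1]
width: 32.7
grasp_force: 30.0
```

{"method": "move_arm", "body": {
  "steps": [
    [[0, 0, 0], 0, 0],
    [[0, 0, 0], 0, 0],
    [[0, 0, 0], 0, 0],
    [[0, 0, 0], 0, 0],
    [[0, 0, -0.6], 0, 0],
    [[0, 0, -0.9], 0, 0],
    [[0, 0, -0.9], 0, 0],
    [[0.5, -0.2, 0], 0, 0],
    [[1, -0.42, 0], 0, 0],
    [[1, -0.42, 0], 0, 0],
    [[1, -0.42, 0], 0, 0],
    [[1, -0.42, 0], 0, 0],
    [[1, -0.42, 0], 0, 0],
    [[1, -0.42, 0], 0, 0],
    [[1, -0.42, 0], 0, 0],
    [[1, -0.42, 0], 0, 0],
    [[1, -0.42, 0], 0, 0],
    [[1, -0.42, 0], 0, 0],
    [[0, 0, 0], 0, 0],
    [[0, 0, 0], 0, 0]
  ]
}}

```text
t: 40.57
ee_pos: [447.9, 84.4, 122.5]
orientation: [-2.005, -2.418, 0.001]
ft_force: [0.4, 0.1, 0.7]
width: 87.9
grasp_force: 0.0
```

```bash
python3 d.py 449.1,83.7,60.2; python3 -c "
from h import *
np.set_printoptions(precision=1,suppress=True)
s=get('side');P=[604.9,-154.8,14]
print('exp bottom/top',proj(s,P),proj(s,[P[0],P[1],128]))
print([(np.array(x['rect']),x['p']) for x in cams.boxes_of('side','torch_flared')])"
```

```text
t 40.5667 pos [447.853  84.404 122.505] yaw 100.65808376392249 w 87.88601918498883 g 0.0 F [0.399 0.101 0.713] z [-0.001 -0.    -1.   ]
449.1,83.7,60.2 units [-0.037  0.045  2.492]
exp bottom/top [266.1 203.8] [267.5 160.6]
[(array([266.1, 182.9,  18.9,  45.9]), 0.58)]
```

{"method": "move_arm", "body": {
  "steps": [
    [[0, 0.02, 0.4], 0, 0],
    [[0, 0, 0.5], 0, 0],
    [[0, 0, 0.5], 0, 0],
    [[0, 0, 0.5], 0, 0],
    [[0, 0, 0.4], 0, 0],
    [[0, 0, 0.2], 0, 0],
    [[0, 0, 0], 0, 1],
    [[0, 0, 0], 0, 1],
    [[0, 0, 0], 0, 1],
    [[0, 0, 0], 0, 1],
    [[0, 0, 0], 0, 1],
    [[0, 0, 0], 0, 1],
    [[0, 0, 0], 0, 1],
    [[0, 0, 0], 0, 1],
    [[0, 0, 0], 0, 1],
    [[0, 0, 0], 0, 1]
  ]
}}

```text
t: 42.0
ee_pos: [449.6, 83.6, 60.4]
orientation: [2.009, 2.416, 0.0]
ft_force: [-0.2, -0.1, 1.5]
width: 32.4
grasp_force: 30.0
```

```bash
python3 d.py 596.4,-107.8,130
```

```text
t 42.0 pos [449.596  83.568  60.435] yaw 100.51165383421286 w 32.40189407922001 g 29.9920517206192 F [-0.177 -0.086  1.524] z [ 0.  0. -1.]
596.4,-107.8,130 units [-8.598  4.378 -2.782]
```

{"method": "move_arm", "body": {
  "steps": [
    [[0, 0, -0.4], 0, 1],
    [[0, 0, -0.6], 0, 1],
    [[0, 0, -0.6], 0, 1],
    [[0, 0, -0.6], 0, 1],
    [[0, 0, -0.6], 0, 1],
    [[0, 0, -0.2], 0, 1],
    [[-0.5, 0.3, 0], 0, 1],
    [[-0.9, 0.4, 0], 0, 1],
    [[-0.9, 0.4, 0], 0, 1],
    [[-0.9, 0.5, 0], 0, 1],
    [[-0.9, 0.5, 0], 0, 1],
    [[-0.9, 0.5, 0], 0, 1],
    [[-0.9, 0.5, 0], 0, 1],
    [[-0.9, 0.4, 0], 0, 1],
    [[-0.9, 0.4, 0], 0, 1],
    [[-0.6, 0.3, 0], 0, 1],
    [[-0.3, 0.18, 0], 0, 1],
    [[0, 0, 0], 0, 1],
    [[0, 0, 0], 0, 1],
    [[0, 0, 0], 0, 1]
  ]
}}

```text
t: 43.67
ee_pos: [595.4, -107.0, 135.0]
orientation: [-2.007, -2.415, 0.001]
ft_force: [-0.3, 0.0, -1.7]
width: 32.6
grasp_force: 30.0
```

{"method": "move_arm", "body": {
  "steps": [
    [[0, 0, 0.4], 0, 1],
    [[0, 0, 0.4], 0, 1],
    [[0, 0, 0.2], 0, 1],
    [[0, 0, 0], 0, 1],
    [[0, 0, 0], 0, 1],
    [[0, 0, 0], 0, 1]
  ]
}}

```text
t: 44.17
ee_pos: [596.5, -107.8, 110.3]
orientation: [-2.008, -2.416, 0.0]
ft_force: [-0.3, 0.0, -1.4]
width: 32.3
grasp_force: 30.0
```

```bash
python3 d.py 596.4,-107.8,70.4
```

```text
t 44.1667 pos [ 596.465 -107.772  110.257] yaw 100.51932150083113 w 32.26198641055933 g 29.98953938484192 F [-0.264  0.039 -1.434] z [-0.  0. -1.]
596.4,-107.8,70.4 units [-0.001 -0.003  1.594]
```

{"method": "move_arm", "body": {
  "steps": [
    [[0, 0, 0.2], 0, 1],
    [[0, 0, 0.3], 0, 1],
    [[0, 0, 0.3], 0, 1],
    [[0, 0, 0.3], 0, 1],
    [[0, 0, 0.2], 0, 1],
    [[0, 0, 0.1], 0, 1],
    [[0, 0, 0.1], 0, 1],
    [[0, 0, 0.04], 0, 1],
    [[0, 0, 0.02], 0, 1],
    [[0, 0, 0], 0, 1],
    [[0, 0, 0], 0, 1]
  ]
}}

```text
t: 45.08
ee_pos: [596.6, -107.9, 71.6]
orientation: [2.008, 2.415, 0.0]
ft_force: [0.1, 0.4, -0.8]
width: 32.7
grasp_force: 30.0
```

{"method": "move_arm", "body": {
  "steps": [
    [[0, 0, 0.03], 0, 1],
    [[0, 0, 0], 0, 1],
    [[0, 0, 0], 0, 1]
  ]
}}

```text
t: 45.33
ee_pos: [596.5, -107.9, 70.7]
orientation: [2.009, 2.415, 0.0]
ft_force: [-0.0, 0.2, -1.1]
width: 32.7
grasp_force: 30.0
```

{"method": "move_arm", "body": {
  "steps": [
    [[0, 0, 0.02], 0, 1],
    [[0, 0, 0], 0, 1],
    [[0, 0, 0], 0, 1]
  ]
}}

```text
t: 45.58
ee_pos: [596.6, -108.0, 70.5]
orientation: [2.008, 2.415, 0.0]
ft_force: [-0.8, -1.1, 3.3]
width: 32.4
grasp_force: 30.0
```

{"method": "move_arm", "body": {
  "steps": [
    [[0, 0, 0], 0, 0],
    [[0, 0, 0], 0, 0],
    [[0, 0, 0], 0, 0],
    [[0, 0, 0], 0, 0],
    [[0, 0, -0.5], 0, 0],
    [[0, 0, -0.8], 0, 0],
    [[0, 0, -0.9], 0, 0],
    [[0.5, -0.2, 0], 0, 0],
    [[1, -0.4, 0], 0, 0],
    [[1, -0.4, 0], 0, 0],
    [[1, -0.4, 0], 0, 0],
    [[1, -0.4, 0], 0, 0],
    [[1, -0.4, 0], 0, 0],
    [[1, -0.4, 0], 0, 0],
    [[1, -0.4, 0], 0, 0],
    [[1, -0.4, 0], 0, 0],
    [[1, -0.4, 0], 0, 0],
    [[1, -0.2, 0], 0, 0],
    [[0.5, 0, 0], 0, 0],
    [[0, 0, 0], 0, 0]
  ]
}}

```text
t: 47.25
ee_pos: [446.8, 146.3, 125.4]
orientation: [-2.005, -2.418, -0.001]
ft_force: [0.5, -0.2, 0.3]
width: 87.6
grasp_force: 0.0
```

```bash
python3 d.py 446.6,143.2,41; python3 -c "
from h import *
np.set_printoptions(precision=1,suppress=True)
s=get('side');P=[596.3,-108,14]
print('exp bottom/top',proj(s,P),proj(s,[P[0],P[1],136]))
print([(np.array(x['rect']),x['p']) for x in cams.boxes_of('side','torch_straight')])"
```

```text
t 47.25 pos [446.792 146.293 125.373] yaw 100.67060717055779 w 87.63841621670929 g 0.0 F [ 0.54  -0.167  0.265] z [ 0.  0. -1.]
446.6,143.2,41 units [-0.122 -0.031  3.375]
exp bottom/top [279.5 193.5] [282.2 147.7]
[(array([281.6, 170.8,  19.2,  53.7]), 0.61)]
```

{"method": "move_arm", "body": {
  "steps": [
    [[0, 0, 0.6], 0, 0],
    [[0, 0, 0.6], 0, 0],
    [[0, 0, 0.4], 0, 0],
    [[0, 0, 0], 0, 0],
    [[0, 0, 0], 0, 0]
  ]
}}

```text
t: 47.77
ee_pos: [447.7, 143.5, 84.7]
orientation: [-2.009, -2.414, 0.002]
ft_force: [-0.3, -0.5, 1.1]
width: 87.7
grasp_force: 0.0
```

```bash
python3 d.py 446.6,143.2,41
```

```text
t 47.7667 pos [447.68  143.549  84.721] yaw 100.45842680013679 w 87.73095487378295 g 0.0 F [-0.268 -0.458  1.062] z [-0.001 -0.    -1.   ]
446.6,143.2,41 units [-0.006 -0.042  1.749]
```

{"method": "move_arm", "body": {
  "steps": [
    [[0, -0.04, 0.4], 0, 0],
    [[0, 0, 0.5], 0, 0],
    [[0, 0, 0.5], 0, 0],
    [[0, 0, 0.3], 0, 0],
    [[0, 0, 0.05], 0, 0],
    [[0, 0, 0], 0, 1],
    [[0, 0, 0], 0, 1],
    [[0, 0, 0], 0, 1],
    [[0, 0, 0], 0, 1],
    [[0, 0, 0], 0, 1],
    [[0, 0, 0], 0, 1],
    [[0, 0, 0], 0, 1],
    [[0, 0, 0], 0, 1],
    [[0, 0, 0], 0, 1],
    [[0, 0, 0], 0, 1]
  ]
}}

```text
t: 49.02
ee_pos: [447.0, 144.1, 41.3]
orientation: [2.009, 2.416, 0.0]
ft_force: [-0.4, 0.1, -0.0]
width: 33.0
grasp_force: 29.9
```

```bash
python3 d.py 588.6,-61.8,116
```

```text
t 49.0167 pos [446.973 144.086  41.324] yaw 100.51244213780637 w 32.98959623339052 g 29.920894503593445 F [-0.399  0.093 -0.007] z [ 0.  0. -1.]
588.6,-61.8,116 units [-9.131  4.068 -2.987]
```

{"method": "move_arm", "body": {
  "steps": [
    [[0, 0, -0.4], 0, 1],
    [[0, 0, -0.6], 0, 1],
    [[0, 0, -0.6], 0, 1],
    [[0, 0, -0.6], 0, 1],
    [[0, 0, -0.6], 0, 1],
    [[0, 0, -0.2], 0, 1],
    [[-0.5, 0.2, 0], 0, 1],
    [[-0.9, 0.4, 0], 0, 1],
    [[-0.9, 0.4, 0], 0, 1],
    [[-0.9, 0.4, 0], 0, 1],
    [[-0.9, 0.4, 0], 0, 1],
    [[-0.9, 0.4, 0], 0, 1],
    [[-0.9, 0.4, 0], 0, 1],
    [[-0.9, 0.4, 0], 0, 1],
    [[-0.9, 0.4, 0], 0, 1],
    [[-0.9, 0.4, 0], 0, 1],
    [[-0.5, 0.28, 0], 0, 1],
    [[0, 0, 0], 0, 1],
    [[0, 0, 0], 0, 1],
    [[0, 0, 0], 0, 1]
  ]
}}

```text
t: 50.68
ee_pos: [587.7, -60.3, 116.0]
orientation: [-2.008, -2.415, 0.001]
ft_force: [-0.4, 0.1, -1.2]
width: 33.1
grasp_force: 29.9
```

{"method": "move_arm", "body": {
  "steps": [
    [[0, 0, 0.4], 0, 1],
    [[0, 0, 0.4], 0, 1],
    [[0, 0, 0.2], 0, 1],
    [[0, 0, 0], 0, 1],
    [[0, 0, 0], 0, 1],
    [[0, 0, 0], 0, 1]
  ]
}}

```text
t: 51.18
ee_pos: [588.7, -60.8, 91.2]
orientation: [-2.008, -2.416, 0.0]
ft_force: [0.4, -0.1, -0.5]
width: 33.1
grasp_force: 29.9
```

```bash
python3 d.py 589,-61,51.3
```

```text
t 51.1833 pos [588.731 -60.82   91.241] yaw 100.52534372612539 w 33.12207997554559 g 29.919267296791077 F [ 0.435 -0.103 -0.505] z [-0.  0. -1.]
589,-61,51.3 units [-0.009  0.01   1.598]
```

{"method": "move_arm", "body": {
  "steps": [
    [[0, 0, 0.2], 0, 1],
    [[0, 0, 0.3], 0, 1],
    [[0, 0, 0.3], 0, 1],
    [[0, 0, 0.3], 0, 1],
    [[0, 0, 0.2], 0, 1],
    [[0, 0, 0.1], 0, 1],
    [[0, 0, 0.1], 0, 1],
    [[0, 0, 0.04], 0, 1],
    [[0, 0, 0.02], 0, 1],
    [[0, 0, 0], 0, 1],
    [[0, 0, 0], 0, 1]
  ]
}}

```text
t: 52.1
ee_pos: [589.0, -61.0, 52.6]
orientation: [2.008, 2.415, 0.0]
ft_force: [-0.5, 0.7, -0.1]
width: 33.0
grasp_force: 29.9
```

{"method": "move_arm", "body": {
  "steps": [
    [[0, 0, 0.03], 0, 1],
    [[0, 0, 0], 0, 1],
    [[0, 0, 0], 0, 1]
  ]
}}

```text
t: 52.35
ee_pos: [588.8, -61.0, 51.7]
orientation: [2.009, 2.415, 0.0]
ft_force: [0.3, -0.1, 0.2]
width: 33.0
grasp_force: 29.9
```

{"method": "move_arm", "body": {
  "steps": [
    [[0, 0, 0.03], 0, 1],
    [[0, 0, 0], 0, 1],
    [[0, 0, 0], 0, 1]
  ]
}}

```text
t: 52.6
ee_pos: [589.0, -61.1, 51.3]
orientation: [2.008, 2.415, 0.0]
ft_force: [-1.3, -1.0, 4.8]
width: 32.7
grasp_force: 30.0
```

Contact. I release, lift, and back away toward the mat.

{"method": "move_arm", "body": {
  "steps": [
    [[0, 0, 0], 0, 0],
    [[0, 0, 0], 0, 0],
    [[0, 0, 0], 0, 0],
    [[0, 0, 0], 0, 0],
    [[0, 0, -0.5], 0, 0],
    [[0, 0, -0.8], 0, 0],
    [[0, 0, -0.9], 0, 0],
    [[0, 0, -0.9], 0, 0],
    [[0.7, -0.5, 0], 0, 0],
    [[0.9, -0.7, 0], 0, 0],
    [[0.9, -0.7, 0], 0, 0],
    [[0.9, -0.7, 0], 0, 0],
    [[0.9, -0.7, 0], 0, 0],
    [[0.9, -0.7, 0], 0, 0],
    [[0.9, -0.5, 0], 0, 0],
    [[0.9, 0, 0], 0, 0],
    [[0.5, 0, 0], 0, 0],
    [[0, 0, 0], 0, 0],
    [[0, 0, 0], 0, 0],
    [[0, 0, 0], 0, 0]
  ]
}}

```text
t: 54.27
ee_pos: [444.3, 102.5, 128.8]
orientation: [2.008, 2.415, 0.001]
ft_force: [0.2, -0.2, -0.6]
width: 87.9
grasp_force: 0.0
```

```bash
python3 d.py; python3 -c "
from h import *
np.set_printoptions(precision=1,suppress=True)
t=get('top');s=get('side')
for n,P,h in(('torch_ribbed',[588,-61,14],102),('torch_straight',[596.3,-108,14],122),('torch_flared',[604.9,-154.8,14],114),('headlamp',[442,-192,2],36),('battery_left',[646.7,-41.5,16],50),('battery_right',[666.9,-151.7,16],50)):
  for c,im in(('top',t),('side',s)):
    print(n,c,'exp bot/top',proj(im,P),proj(im,np.array(P)+[0,0,h]),[(np.array(x['rect']),round(x['p'],2)) for x in cams.boxes_of(c,n)])"
```

```text
t 54.2667 pos [444.303 102.49  128.767] yaw 100.51970586351753 w 87.8823645569177 g 0.0 F [ 0.173 -0.166 -0.636] z [ 0.001 -0.    -1.   ]
torch_ribbed top exp bot/top [231.5 185.7] [228.1 178.2] [(array([287.9, 248.3,  81.1,  49.7]), 0.17)]
torch_ribbed side exp bot/top [292.1 183.8] [295.3 146.7] [(array([282. , 170.3,  16.3,  54.2]), 0.7), (array([295.5, 164.3,  13.7,  42.5]), 0.64)]
torch_straight top exp bot/top [251.  181.9] [249.3 172.2] [(array([250.2, 176.8,  10.8,  26.5]), 0.51)]
torch_straight side exp bot/top [279.5 193.5] [282.2 147.7] [(array([283.2, 169.9,  16.4,  52.2]), 0.63)]
torch_flared top exp bot/top [270.4 178. ] [271.1 168.6] [(array([275.8, 172.9,  15.9,  27.9]), 0.49)]
torch_flared side exp bot/top [266.1 203.8] [267.5 160.6] [(array([265.2, 182.8,  16. ,  48.4]), 0.64)]
headlamp top exp bot/top [287.5 246.1] [288.4 245.8] [(array([358.6, 254.8,  25.7,  13.2]), 0.83), (array([184.6, 174.9,  19.3,  24.1]), 0.78), (array([352.8, 197.7,  19.3,  22.3]), 0.61), (array([287.9, 248.6,  22.8,  16.1]), 0.53)]
headlamp side exp bot/top [211.  179.3] [210.  167.2] [(array([216.1, 210.5,  26.8,  22.6]), 0.96), (array([211.1, 175.2,  20.1,  21.2]), 0.8), (array([334.1, 166.4,  25.9,  18.6]), 0.62)]
battery_left top exp bot/top [223.2 161.8] [221.2 157.2] [(array([223.2, 159.4,   9.1,  10.2]), 0.48)]
battery_left side exp bot/top [316.2 192.3] [318.6 174.6] [(array([281.2, 170.7,  16.2,  53.5]), 0.71), (array([316.4, 180.8,   5.4,  15.7]), 0.45)]
battery_right top exp bot/top [268.6 152.7] [268.8 147.6] []
battery_right side exp bot/top [286.3 217.7] [287.8 199.4] [(array([289.4, 205.5,   9.2,  21.4]), 0.69), (array([290.6, 203.3,  89.7,  63.3]), 0.4)]
```

Every thing is detected where it should be, and upright. I hand the job in.

```bash
python3 -c "
from workcell import ctrl
print(ctrl.close_job())"
```

```text
the job is handed in; nothing more can be done
None
```

The job is handed in at about 54 s: all three torches went to the mat and back upright to their own pockets, the headlamp is right way up in the orange tray, the batteries were left alone, and the last check was by detections only because I had viewed 15 pictures, one over the limit of 14.

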